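# Charge two grinding jars through the diverter chute

### The job

Charge the two grinding jars through the diverter chute: swing the orange flap right over so that it leads to the white jar and pour in the scoop of white balls; once they are all in the white jar, swing the flap right over to the other side and pour in the scoop of steel balls, so that all three of them end in the steel jar. White goes first so that it picks up no steel. Set each empty scoop down upright on the bench, leave the jars where they stand and disturb nothing else.

Things in the scene. Friction and masses are not known exactly. Their poses are not given: they have to be found in the camera images.
- chute: steel sheet diverter chute on a grey stand, fixed; 262 mm long (x), 186 wide (y), 195 high without the knob. Origin on the bench under the flap pivot; +x up the chute (away from the robot), +y left at yaw 0, z up. Its channel slopes down to -x at 25 degrees, forks below the flap round a fixed wedge into two drop spouts at (-62, +48) and (-62, -48), lower edges 69 mm up, over the jars
- hopper (a point): point on the floor of the open hopper at the top of the chute where the balls are poured in, 150 mm above the bench; axes as the chute (pour towards -x). From here the hopper reaches 28 mm to +x (back wall, 184 mm above the bench) and 50 mm to each side; side walls stand 34 mm off the sloping floor; 41 mm to -x it has narrowed to a throat 52 mm wide
- flap (a joint): orange flap at the fork, hinged at its lower end; stays where put (friction 0.03 N m, under 1 N at the knob). 0 = tip in mid throat; +0.42 rad = tip right over against the +y (left) wall, left spout shut, balls go to the right (-y) spout; -0.42 = tip against the right wall, balls go to the left (+y) spout. Stops at both ends
- flap_knob (a point): middle of the flap's upright black knob, 14 mm across, 32 tall; open air beside it, wall tops lie 33 mm below this point; it leans 25 degrees towards the robot, along the hinge axis. It swings on a 50 mm radius about flap_pivot, 20 mm to either side of the middle. Axes as flap_pivot
- flap_pivot (a point): point on the flap's hinge axis level with flap_knob. z is the hinge axis (leaning 25 degrees to the chute's -x), x points from the pivot to the knob
- jar_white: white ceramic grinding jar with a blue band, open; outside 76 mm across (78 at the band), 55 high, wall 4 mm, floor 5 mm; origin under its centre. It stands under one of the two spouts
- jar_steel: polished steel grinding jar of the same size; origin under its centre. It stands under the other spout
- scoop_w_grip (a point): grip point on the black handle of the blue pouring scoop with the white ceramic balls: handle 14 mm wide (y), 14 high, from 23 mm to -x of this point (rear wall of the pan) to 46 mm to +x, 37 mm above the underside. Axes of the scoop: -x to its open nose, z up. Pan 68 long, 60 wide, walls 26 high, then a nose 42 long. 90 g empty; grip firmly, 40 N
- scoop_w_nose (a point): middle of the pouring edge of that scoop, 48 mm wide, 131 mm to -x of its grip point and 24 mm lower; the floor rises to it at 15 degrees over the last 42 mm: balls stay in when level or nose-down under 20 degrees, and all roll out at 50 to 55 degrees nose down
- ball_w1_center (a point): centre of a white ceramic grinding ball, 20 mm across, 16 g, lying in its scoop
- ball_w2_center (a point): centre of a white ceramic grinding ball, 20 mm across, 16 g, lying in its scoop
- ball_w3_center (a point): centre of a white ceramic grinding ball, 20 mm across, 16 g, lying in its scoop
- scoop_s_grip (a point): grip point on the black handle of the blue pouring scoop with the dark steel balls: handle 14 mm wide (y), 14 high, from 23 mm to -x of this point (rear wall of the pan) to 46 mm to +x, 37 mm above the underside. Axes of the scoop: -x to its open nose, z up. Pan 68 long, 60 wide, walls 26 high, then a nose 42 long. 90 g empty; grip firmly, 40 N
- scoop_s_nose (a point): middle of the pouring edge of that scoop, 48 mm wide, 131 mm to -x of its grip point and 24 mm lower; the floor rises to it at 15 degrees over the last 42 mm: balls stay in when level or nose-down under 20 degrees, and all roll out at 50 to 55 degrees nose down
- ball_s1_center (a point): centre of a dark steel grinding ball, 20 mm across, 33 g, lying in its scoop
- ball_s2_center (a point): centre of a dark steel grinding ball, 20 mm across, 33 g, lying in its scoop
- ball_s3_center (a point): centre of a dark steel grinding ball, 20 mm across, 33 g, lying in its scoop
- mortar: white porcelain mortar, 91 mm wide, 50 high; bystander, leave alone
- weighing_bottle: small open clear glass jar, 34 mm wide, 40 high; bystander, leave alone
- bottle_amber: brown glass bottle, 82 mm wide, 154 high; bystander, leave alone
- watch_glass: shallow clear glass dish, 78 mm wide, 13 high; bystander, leave alone
Not all that is in view belongs to the job. Leave any green, turquoise or yellow look-alike of the jar_steel alone.

How it is judged:
On the way, in this order (a step that is already met when the one before it is completed fails the run):
1. the flap is swung right over to lead to the white jar (((y of jar_white in the frame of chute above 0 m and value of joint flap below -0.32 rad) or (y of jar_white in the frame of chute below 0 m and value of joint flap above 0.32 rad))), for 0.1 s.
2. white balls roll down the chute past the flap, set to the white jar (((y of jar_white in the frame of chute above 0 m and value of joint flap below -0.32 rad) or (y of jar_white in the frame of chute below 0 m and value of joint flap above 0.32 rad)) and ((x of ball_w1_center in the frame of chute between -0.02 and 0.055 m and y of ball_w1_center in the frame of chute between -0.075 and 0.075 m and z of ball_w1_center in the frame of chute between 0.09 and 0.15 m) or (x of ball_w2_center in the frame of chute between -0.02 and 0.055 m and y of ball_w2_center in the frame of chute between -0.075 and 0.075 m and z of ball_w2_center in the frame of chute between 0.09 and 0.15 m) or (x of ball_w3_center in the frame of chute between -0.02 and 0.055 m and y of ball_w3_center in the frame of chute between -0.075 and 0.075 m and z of ball_w3_center in the frame of chute between 0.09 and 0.15 m))).
3. all three white balls are in the white jar (horizontal distance between each of ball_w1_center, ball_w2_center, ball_w3_center and jar_white below 0.034 m and z of each of ball_w1_center, ball_w2_center, ball_w3_center in the frame of jar_white below 0.05 m), for 0.2 s.
4. the flap is swung right over to lead to the steel jar (((y of jar_steel in the frame of chute above 0 m and value of joint flap below -0.32 rad) or (y of jar_steel in the frame of chute below 0 m and value of joint flap above 0.32 rad))), for 0.1 s.
5. steel balls roll down the chute past the flap, set to the steel jar (((y of jar_steel in the frame of chute above 0 m and value of joint flap below -0.32 rad) or (y of jar_steel in the frame of chute below 0 m and value of joint flap above 0.32 rad)) and ((x of ball_s1_center in the frame of chute between -0.02 and 0.055 m and y of ball_s1_center in the frame of chute between -0.075 and 0.075 m and z of ball_s1_center in the frame of chute between 0.09 and 0.15 m) or (x of ball_s2_center in the frame of chute between -0.02 and 0.055 m and y of ball_s2_center in the frame of chute between -0.075 and 0.075 m and z of ball_s2_center in the frame of chute between 0.09 and 0.15 m) or (x of ball_s3_center in the frame of chute between -0.02 and 0.055 m and y of ball_s3_center in the frame of chute between -0.075 and 0.075 m and z of ball_s3_center in the frame of chute between 0.09 and 0.15 m))).
6. all three steel balls are in the steel jar (horizontal distance between each of ball_s1_center, ball_s2_center, ball_s3_center and jar_steel below 0.034 m and z of each of ball_s1_center, ball_s2_center, ball_s3_center in the frame of jar_steel below 0.05 m), for 0.2 s.
At the end, for the whole second after the job is handed in: Three white balls in the white jar, three steel balls in the steel jar (within 34 mm of its axis, under 50 mm above its base); jars upright, moved under 12 mm; flap over to the steel jar (0.32 rad or more); both scoops upright within 0.12 rad on the bench, grip points 30 to 44 mm up (all of step 3 and all of step 6 and ((y of jar_steel in the frame of chute above 0 m and value of joint flap below -0.32 rad) or (y of jar_steel in the frame of chute below 0 m and value of joint flap above 0.32 rad)) and angle between each of scoop_w_grip, scoop_s_grip's own z axis and vertical below 0.12 rad and height (world z) of scoop_w_grip between 0.03 and 0.044 m and height (world z) of scoop_s_grip between 0.03 and 0.044 m and angle between each of jar_white, jar_steel's own z axis and vertical below 0.1 rad and distance of each of jar_white, jar_steel from where it was at the start of the episode below 0.012 m); the robot touches nothing.
It fails at once if the white porcelain mortar is moved more than 30 mm (distance of mortar from where it was at the start of the episode above 0.03 m).
It fails at once if the small open clear glass jar is moved more than 30 mm (distance of weighing_bottle from where it was at the start of the episode above 0.03 m).
It fails at once if the brown glass bottle is moved more than 30 mm (distance of bottle_amber from where it was at the start of the episode above 0.03 m).
It fails at once if the shallow clear glass dish is moved more than 30 mm (distance of watch_glass from where it was at the start of the episode above 0.03 m).
It also fails if it takes over 72 s, if anything falls off the work surface, if the arm or the gripper's body presses on something with over 40 N, if the wrist force passes 120 N, or if a joint passes its speed limit or range.

### The arm

A 6-joint arm with a two-finger parallel gripper is mounted at the origin on a cart in front of the work surface, level with it; the furniture and walls round the work are solid. World frame = base frame: x ahead of the robot, y to its left, z up, the work surface at z = 0. Lengths are in m, angles in rad, forces in N, time in s.
With the tool pointing down it reaches from about 0.4 to 0.825 m from the base axis. Payload 7 kg.
Tool frame: the origin (TCP) lies on the centre line of the jaws, within the pads' length; the fingertips stand arm.tip_reach ahead of it and the grasp point (between the pads) lies 5 mm behind it (arm.tip_reach is the distance from the TCP to the fingertips, in m); z points along the fingers, y is the line along which they close (so a half turn about z gives the same grasp; the last joint's range is limited). The gripper opens to 88 mm and grips with 3 to 60 N. Pads are 19 mm wide; open, the fingers measure 130 mm over their backs; the gripper's body (78 mm by 193 mm) begins 47 mm behind the grasp point.
Start: joints at [-0.937, 0.359, 0.012, 0, -1.224, -0.288], TCP at [0.229, -0.635, 0.241] pointing down, gripper open.
Joint ranges: [-3.07, 3.07], [-1.43, 2.12], [-1.02, 1.25], [-3.03, 1.67], [-3.05, -0], [-3.03, 3.03]. Speed limits (rad/s): [2.39, 2.39, 3.01, 3.14, 3.14, 3.14].

### API

Orientations are given as [roll, pitch, yaw] about the fixed x, y, z axes, in that order (R = Rz(yaw) Ry(pitch) Rx(roll)).
In Python, from station import status, optics, order, arm gives the robot as it stands. The module is installed in compiled form; this text tells all that it offers.
- The arm moves only by the shell command python3 -m jog 'ROWS' [FORCE]. ROWS is JSON, a list of rows, each a list of 3 entries, a list of its own where there are three numbers: the gripper command: -1 is shut, 1 is fully open, values between are in proportion, then the shift along the tool's x, y, z in mm, then the turn about the tool's z in rad. A call has 1 to 20 rows; each row is the pose to reach, as a shift and turn from the pose commanded when the call began, along the tool's axes at that moment; what a row does not reach only later rows make up. A row lasts 1/8 s, in which the tool goes at most 62.5 mm and 10.7 degrees, less where a joint would pass 70% of its speed; a pose out of reach is approached as far as the arm can. A call with a gripper value outside its range is refused whole. The fingers move at their own pace and stop on an object; FORCE is the grip in N (left out, the last holds). Time passes only in rows, so rows that repeat a pose let the fingers close. It gives the time, the measured TCP pose, the force, the opening and the grip force at its end, in the units of the state.
- status.get_state(): the state, without advancing time (a new reading comes with each control period).
- optics.grab_frame(name): name is "scene" or "top" or "wrist"; returns a dict with "color" (400x640x3 uint8, red, green, blue), "mtx" (3x3 intrinsics, pixels), "cam_to_world" (4x4, takes a point from camera to world coordinates). Camera axes: x right, y down, z forward; pixel columns grow to the right and rows downward; lengths in m; the calibration is good to about 2 mm. The wrist camera is an equidistant fisheye: a pixel r from the principal point sees the ray r / f radians off the axis. A picture is of the moment at which its call begins. There is no depth.
- order.job_done(): hands the job in; it is judged then, once.
The state is a dict: "t": time; "q": joint angles; "qd": joint speeds; "joint_efforts": joint torques, N m; "eef_pos": TCP position; "ee_rot": TCP orientation; "force": force on the tool from outside, world axes, zero at the start; "moment": the same for the moment, N m; "width": finger opening in m; "gripper_force": force on a finger pad.
Only numpy, scipy, OpenCV 4.12 (cv2) and the standard library are available. Lean on these libraries where they do the work, as an engineer would, in place of code of your own. Each camera call takes 0.05 s, during which the arm holds its last target. There are 200 camera calls.

## Working session

There is one attempt and no reset: what is moved stays moved. The work goes in short steps, Python scripts to look and compute and a shell command to move; the robot and the scene stay as the last step left them, time stands still between calls to the robot, and variables do not carry over. Pictures are saved under pics/ and viewed, at most 10 in all, crops included, and the job is handed in when it is done.

```bash
mkdir -p pics; python3 - <<'E'
from station import status, optics, order, arm
import cv2,json,numpy as np
print(arm.tip_reach,[a for a in dir(arm) if a[0]!='_'])
s=status.get_state(); print(s['t'],s['eef_pos'],s['ee_rot'],s['force'],s['width'])
for n in ['scene','top']:
    f=optics.grab_frame(n); cv2.imwrite(f'pics/{n}0.png',f['color'][...,::-1]); np.savez(n+'0.npz',**f)
    print(n,f['mtx'].tolist(),f['cam_to_world'].round(4).tolist())
E
```

```text
0.014 ['Unreachable', 'tip_reach']
0.0 [ 0.22861828 -0.63460722  0.23964397] [ 3.13995678e+00 -1.18466018e-04 -2.79588983e+00] [0.16326067 0.02059572 0.00365312] 0.08765062516716725
scene [[490.56104179003523, 0.0, 313.1545282365505], [0.0, 490.56104179003523, 192.88617036676345], [0.0, 0.0, 1.0]] [[-0.669, -0.3066, 0.677, -0.4023], [-0.7432, 0.2855, -0.6051, 0.7898], [-0.0077, -0.908, -0.4189, 0.6934], [0.0, 0.0, 0.0, 1.0]]
top [[368.86856375906683, 0.0, 313.61138357219755], [0.0, 368.86856375906683, 203.16206994524512], [0.0, 0.0, 1.0]] [[0.0031, -0.9987, 0.051, 0.4686], [-0.9998, -0.004, -0.0181, 0.0164], [0.0183, -0.051, -0.9985, 1.2263], [0.0, 0.0, 0.0, 1.0]]
```

View pics/top0.png

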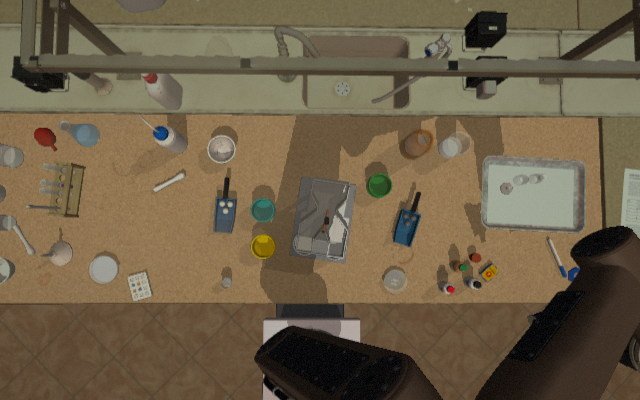

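View pics/scene0.png

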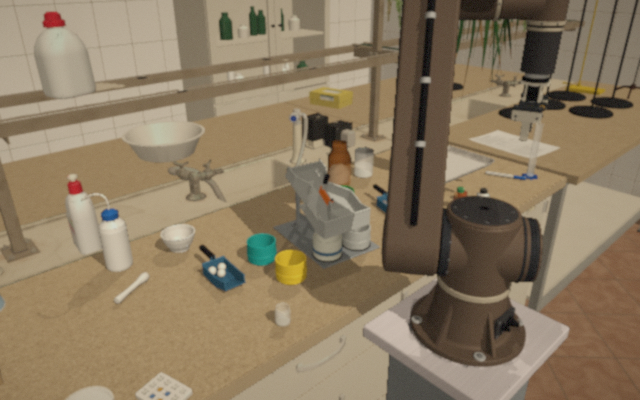

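The top view shows the white-ball scoop at about (226,208), the steel-ball scoop at (408,228), and the chute at (323,222). The scene view shows two jars under the chute near (327,245) and (357,235). I'll enlarge both.

```bash
python3 - <<'E'
import cv2,numpy as np
t=cv2.imread('pics/top0.png'); s=cv2.imread('pics/scene0.png')
cv2.imwrite('pics/a.png',cv2.resize(t[165:275,200:360],(800,550),interpolation=cv2.INTER_CUBIC))
b=cv2.resize(s[150:280,270:400],(520,520),interpolation=cv2.INTER_CUBIC)
c=cv2.resize(t[180:260,385:435],(280,448),interpolation=cv2.INTER_CUBIC)
c=cv2.copyMakeBorder(c,0,72,0,0,cv2.BORDER_CONSTANT)
cv2.imwrite('pics/b.png',np.hstack([b,c]))
E
```

```text
(no output)
```

View pics/a.png

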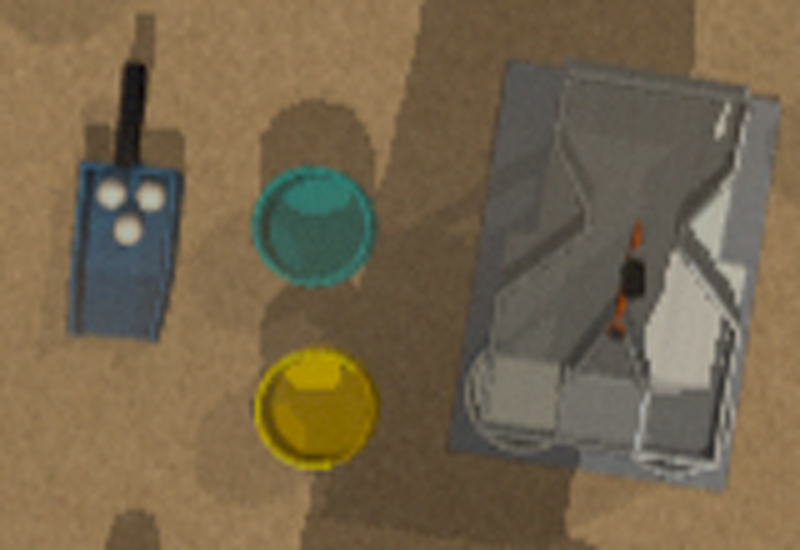

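View pics/b.png

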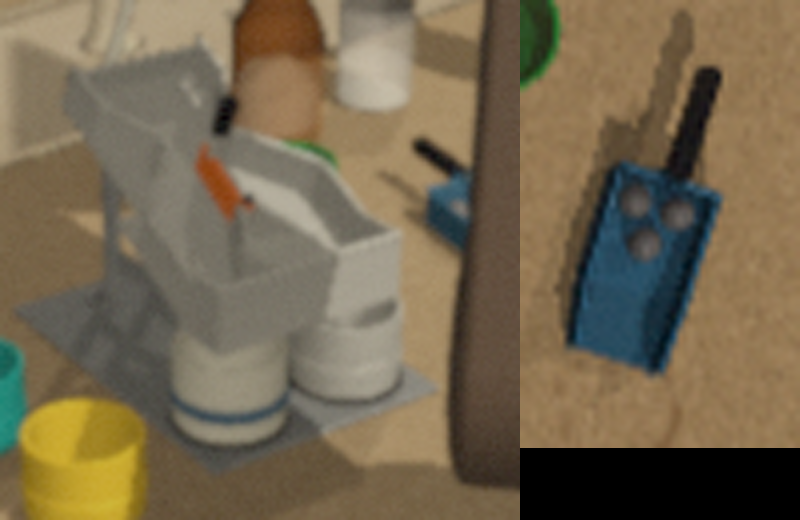

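Crop a: the scoop W handle runs (133,63) to (127,165), and the chute back-wall corners are (568,65) and (748,90). The knob is at (632,278) in crop a and (225,115) in crop b, with the flap roughly central. Crop b shows the blue-banded white jar under the left (+y) spout and the steel jar under the right. Next I'll turn these into positions.

```bash
cat > h.py <<'E'
import numpy as np
from station import status, optics
def ray(f,u,v):
    K=f['mtx'];T=f['cam_to_world']; d=T[:3,:3]@np.array([(u-K[0,2])/K[0,0],(v-K[1,2])/K[1,1],1.]); return T[:3,3],d/np.linalg.norm(d)
def atz(f,u,v,z):
    o,d=ray(f,u,v); return o+d*(z-o[2])/d[2]
def tri(*obs):
    A=0;b=0;R=[]
    for f,u,v in obs:
        o,d=ray(f,u,v);P=np.eye(3)-np.outer(d,d);A=A+P;b=b+P@o;R.append((P,o))
    p=np.linalg.solve(A,b); return p,[np.linalg.norm(P@(p-o)).round(4) for P,o in R]
def proj(f,p):
    T=np.linalg.inv(f['cam_to_world']);c=T[:3,:3]@np.array(p)+T[:3,3];K=f['mtx'];return K[0,0]*c[0]/c[2]+K[0,2],K[1,1]*c[1]/c[2]+K[1,2]
def shift(tgt,yaw=None):  # tool-frame shift mm and turn to reach TCP target, tool down
    s=status.get_state(); from scipy.spatial.transform import Rotation as R
    M=R.from_euler('xyz',s['ee_rot']).as_matrix(); d=M.T@(np.array(tgt)-s['eef_pos'])*1000
    t=None if yaw is None else -((yaw-s['ee_rot'][2]+np.pi)%(2*np.pi)-np.pi)
    return d.round(1),t
E
python3 - <<'E'
from h import *
T=dict(np.load('top0.npz'));S=dict(np.load('scene0.npz'))
A=lambda u,v,z:atz(T,200+u/5,165+v/5,z)
Bt=lambda u,v,z:atz(T,385+(u-520)/5.6,180+v/5.6,z)
np.set_printoptions(precision=4,suppress=True)
yaw=lambda a,b:np.degrees(np.arctan2(*(b-a)[1::-1]))
print('plate',[A(*p,.002)[:2] for p in [(508,60),(779,98),(727,490),(450,450)]])
bl,br=A(568,65,.184),A(748,90,.184); print('back',bl,br,(bl+br)/2,yaw(br,bl)-90)
k,r=tri((T,326.4,220.6),(S,326.2,178.75)); print('knob',k,r)
for n,F,c in [('w',A,[(133,65),(127,165),(80,163),(183,172),(72,335),(157,340)]),('s',Bt,[(708,70),(684,178),(617,165),(720,196),(570,345),(660,372)])]:
    e,w=F(*c[0],.040),F(*c[1],.044);rl,rr=F(*c[2],.026),F(*c[3],.026);nl,nr=F(*c[4],.013),F(*c[5],.013)
    n1=(nl+nr)/2; R=(rl+rr)/2
    print(n,'end',e,'wall',w,'rear',R,'nose',n1,'len',np.linalg.norm((R-n1)[:2]),np.linalg.norm((e-n1)[:2]),'w',np.linalg.norm(rl-rr),np.linalg.norm(nl-nr),'yaw',yaw(n1,e),yaw(n1,R))
E
```

```text
plate [array([0.6183, 0.0345]), array([ 0.5938, -0.1465]), array([ 0.3338, -0.1114]), array([0.3598, 0.0715])]
back [ 0.5934 -0.0023  0.184 ] [ 0.5797 -0.1047  0.184 ] [ 0.5865 -0.0535  0.184 ] -7.645081295545097
knob [ 0.4726 -0.0392  0.1789] [np.float64(0.0001), np.float64(0.0001)]
w end [0.6092 0.2752 0.04  ] wall [0.5444 0.2772 0.044 ] rear [0.544  0.2782 0.026 ] nose [0.4335 0.2904 0.013 ] len 0.11116253298735249 0.176369349344024 w 0.06692736067133408 0.055423911090828545 yaw -4.952619402599811 -6.311394430479003
s end [ 0.5652 -0.3454  0.04  ] wall [ 0.5025 -0.3296  0.044 ] rear [ 0.5015 -0.3257  0.026 ] nose [ 0.3972 -0.2968  0.013 ] len 0.10828882445714692 0.1749246455211277 w 0.06286765458436248 0.055243379488167446 yaw -16.149441449623335 -15.5259500327871
```

```bash
python3 - <<'E'
from h import *
print(shift([.4715,-.0375,.29],np.radians(172.1)),status.get_state()['t'])
E
```

```text
(array([-430.9,  479.6,  -49.6]), np.float64(0.4836254732183498)) 0.1
```

```bash
python3 -m jog '[[-0.2,[0,0,-50],0],[-0.2,[-431,480,-50],0.484],[-0.2,[-431,480,-50],0.484],[-0.2,[-431,480,-50],0.484],[-0.2,[-431,480,-50],0.484],[-0.2,[-431,480,-50],0.484],[-0.2,[-431,480,-50],0.484],[-0.2,[-431,480,-50],0.484],[-0.2,[-431,480,-50],0.484],[-0.2,[-431,480,-50],0.484],[-0.2,[-431,480,-50],0.484],[-0.2,[-431,480,-50],0.484],[-0.2,[-431,480,-50],0.484],[-0.2,[-431,480,-50],0.484],[-0.2,[-431,480,-50],0.484],[-0.2,[-431,480,-50],0.484]]' 40; python3 - <<'E'
from h import *
import cv2
print(shift([.4715,-.0375,.186],np.radians(172.1)))
f=optics.grab_frame('wrist'); cv2.imwrite('pics/w1.png',f['color'][...,::-1])
E
```

```text
t: 2.1
eef_pos: [0.4713, -0.0381, 0.2907]
ee_rot: [3.141, 0.0, 3.002]
force: [-0.4, -0.1, -0.6]
width: 0.0353
gripper_force: 0.0
(array([-1.000e-01,  6.000e-01,  1.047e+02]), np.float64(-0.0016235978500489523))
```

View pics/w1.png

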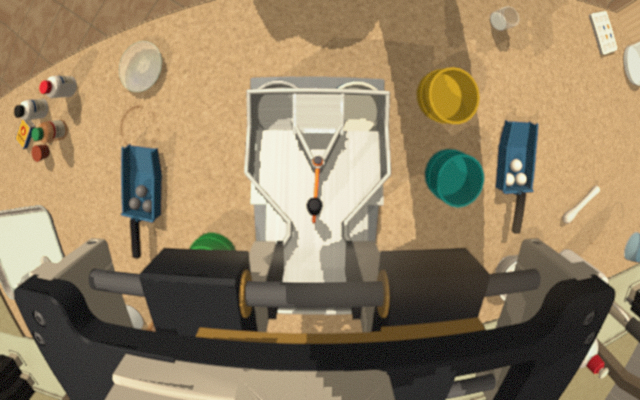

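The wrist view shows the knob at (315,205), centred between the fingers, and the flap nearly central. I'll check the knob estimate against this pixel.

```bash
cat >> h.py <<'E'
def fish(f,p):
    T=np.linalg.inv(f['cam_to_world']);c=T[:3,:3]@np.array(p)+T[:3,3];K=f['mtx'];a=np.arctan2(np.hypot(c[0],c[1]),c[2]);n=c[:2]/np.hypot(*c[:2]);return (K[0,0]*a*n+K[:2,2]).round(1)
E
python3 - <<'E'
from h import *
f=optics.grab_frame('wrist')
for p in [[.4726,-.0392,.179],[.4626,-.0392,.179],[.4726,-.0392,.189],[.5588,-.0494,.15],[.5669,.2753,.037],[.4335,.2904,.013],[.5434,-.339,.037]]: print(p,fish(f,p))
E
```

```text
[0.4726, -0.0392, 0.179] [313.  205.6]
[0.4626, -0.0392, 0.179] [311.4 194.7]
[0.4726, -0.0392, 0.189] [313.  209.4]
[0.5588, -0.0494, 0.15] [314.9 274.5]
[0.5669, 0.2753, 0.037] [517.5 206.7]
[0.4335, 0.2904, 0.013] [518.1 120.6]
[0.5434, -0.339, 0.037] [135.  243.2]
```

```bash
python3 -m jog '[[-0.2,[0,0,50],0],[-0.2,[0,0,105],0],[-0.2,[0,0,105],0],[-0.2,[0,-8,105],0],[-0.2,[0,-15,105],0],[-0.2,[-1,-20,105],0],[-0.2,[-2,-24,105],0],[-0.2,[-3,-27,105],0],[-0.2,[-3,-29,105],0],[-0.2,[-3,-30,105],0],[-0.2,[-3,-30,105],0]]'
```

```text
t: 3.58
eef_pos: [0.4706, -0.0666, 0.1855]
ee_rot: [3.14, 0.0, 3.003]
force: [-0.0, 6.6, 0.4]
width: 0.0351
gripper_force: 3.1
```

```bash
python3 - <<'E'
from h import *
print(shift([.567,.276,.032],np.radians(174.4)))
E
```

```text
(array([-48.2, 352.4, 154.1]), np.float64(-0.040488754892417766))
```

```bash
python3 -m jog '[[-0.1,[0,8,0],0],[-0.1,[0,10,-60],0],[-0.1,[0,10,-90],0],[-0.1,[-48,352,-90],-0.04],[-0.1,[-48,352,-90],-0.04],[-0.1,[-48,352,-90],-0.04],[-0.1,[-48,352,-90],-0.04],[-0.1,[-48,352,-90],-0.04],[-0.1,[-48,352,-90],-0.04],[-0.1,[-48,352,-90],-0.04],[-0.1,[-48,352,70],-0.04],[-0.1,[-48,352,70],-0.04],[-0.1,[-48,352,70],-0.04],[-0.1,[-48,352,70],-0.04],[-0.1,[-48,352,70],-0.04]]' 40; python3 - <<'E'
from h import *
import cv2
print(shift([.567,.276,.032],np.radians(174.4)))
f=optics.grab_frame('wrist'); cv2.imwrite('pics/w2.png',cv2.resize(f['color'][80:330,200:440],(720,750)[:1]+(600,) if 0 else (576,600))[...,::-1])
f=optics.grab_frame('top'); np.savez('top1.npz',**f)
E
```

```text
t: 5.45
eef_pos: [0.5674, 0.2748, 0.1175]
ee_rot: [3.141, 0.002, 3.044]
force: [0.3, 0.0, 1.7]
width: 0.0393
gripper_force: 0.0
(array([ 0.7,  1. , 85.5]), np.float64(-0.0001924964594408607))
```

View pics/w2.png

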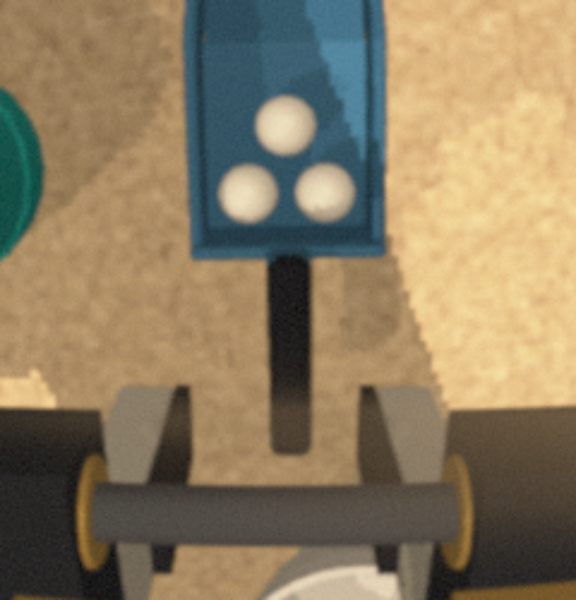

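```bash
cat >> h.py <<'E'
def fishz(f,u,v,z):
    K=f['mtx'];T=f['cam_to_world'];x,y=u-K[0,2],v-K[1,2];r=np.hypot(x,y);a=r/K[0,0]
    d=T[:3,:3]@np.array([x/r*np.sin(a),y/r*np.sin(a),np.cos(a)]);o=T[:3,3];return (o+d*(z-o[2])/d[2]).round(4)
E
python3 - <<'E'
from h import *
f=optics.grab_frame('wrist');print(f['mtx'][0],f['cam_to_world'].round(3).tolist())
w,e=fishz(f,320.8,187.1,.044),fishz(f,321.2,268.3,.042)
l,r=fishz(f,200+192/2.4,80+250/2.4,.026),fishz(f,200+385/2.4,80+250/2.4,.026)
print(w,e,np.degrees(np.arctan2(*(e-w)[1::-1])),l,r,status.get_state()['eef_pos'])
E
```

```text
[309.70691629   0.         314.07575541] [[0.098, 0.947, 0.305, 0.484], [0.995, -0.094, -0.028, 0.283], [0.002, 0.306, -0.952, 0.262], [0.0, 0.0, 0.0, 1.0]]
[0.543  0.2827 0.044 ] [0.6114 0.2769 0.042 ] -4.846819633038032 [0.5423 0.2509 0.026 ] [0.5485 0.3141 0.026 ] [0.56739602 0.27517853 0.1178482 ]
```

```bash
python3 - <<'E'
from h import *
print(shift([.567,.2808,.032],np.radians(175)))
E
```

```text
(array([ 1.2,  5.3, 85.9]), np.float64(-0.010882799632701445))
```

```bash
python3 -m jog '[[-0.1,[1,5,50],-0.011],[-0.1,[1,5,86],-0.011],[-0.1,[1,5,86],-0.011],[-0.1,[1,5,86],-0.011],[-1,[1,5,86],-0.011],[-1,[1,5,86],-0.011],[-1,[1,5,86],-0.011],[-1,[1,5,86],-0.011]]' 6;  python3 -m jog '[[-1,[1,0,-5],0],[-1,[3,0,-12],0],[-1,[5,0,-20],0],[-1,[5,0,-20],0]]'; python3 - <<'E'
from h import *
import cv2
f=optics.grab_frame('scene'); np.savez('s2.npz',**f); cv2.imwrite('pics/s2.png',cv2.resize(f['color'][220:310,170:270],(600,540),interpolation=cv2.INTER_CUBIC)[...,::-1])
E
```

```text
t: 6.6
eef_pos: [0.5662, 0.2797, 0.0301]
ee_rot: [3.141, 0.001, 3.055]
force: [-0.0, -0.1, 4.0]
width: 0.0136
gripper_force: 6.0
t: 7.1
eef_pos: [0.5614, 0.2805, 0.0507]
ee_rot: [3.14, 0.001, 3.055]
force: [2.0, -0.2, 1.7]
width: 0.0141
gripper_force: 6.0
```

View pics/s2.png

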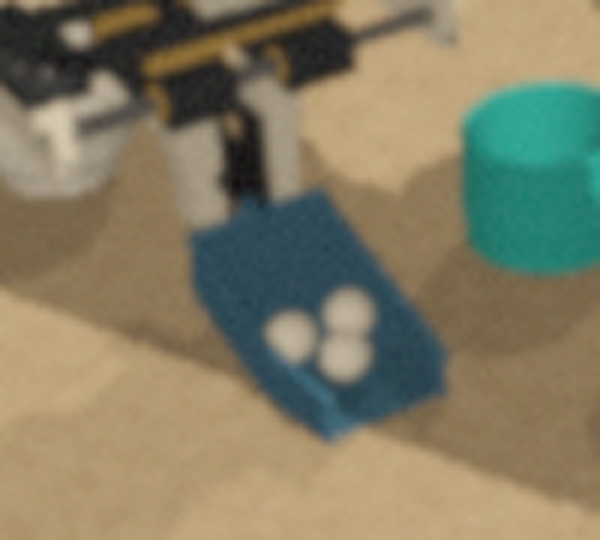

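The scoop pivoted in the light grip: its nose stayed on the bench and the balls rolled forward, around (330,340). That gives me a way to pour. I'll set it level again, grip firmly and carry it over.

```bash
python3 -m jog '[[-1,[-2,0,8],0],[-1,[-4,0,15],0],[-1,[-5,0,20.5],0],[-1,[-5,0,20.5],0]]' 6;  python3 -m jog '[[-1,[0,0,0],0],[-1,[0,0,0],0],[-1,[0,0,0],0],[-1,[0,0,-10],0],[-1,[0,0,-30],0],[-1,[0,0,-60],0],[-1,[0,0,-95],0],[-1,[0,0,-140],0],[-1,[0,0,-185],0],[-1,[0,0,-205],0],[-1,[0,0,-205],0]]' 40; python3 - <<'E'
from h import *
import cv2
c=np.array([.9905,-.1374]);H=np.array([.5588,-.0494])
print(shift([*(H+.138*c),.228],np.radians(172.1)))
f=optics.grab_frame('scene'); cv2.imwrite('pics/s3.png',cv2.resize(f['color'][100:280,140:340],(600,540),interpolation=cv2.INTER_CUBIC)[...,::-1])
E
```

```text
t: 7.65
eef_pos: [0.5661, 0.2794, 0.0284]
ee_rot: [-3.141, -0.0, 3.054]
force: [2.0, 0.4, 1.1]
width: 0.0138
gripper_force: 6.0
t: 9.02
eef_pos: [0.5665, 0.2801, 0.2367]
ee_rot: [3.138, 0.003, 3.054]
force: [0.1, -0.0, -2.3]
width: 0.0136
gripper_force: 40.0
(array([-158.8, -335.9,    8.2]), np.float64(0.05078653035987468))
```

View pics/s3.png

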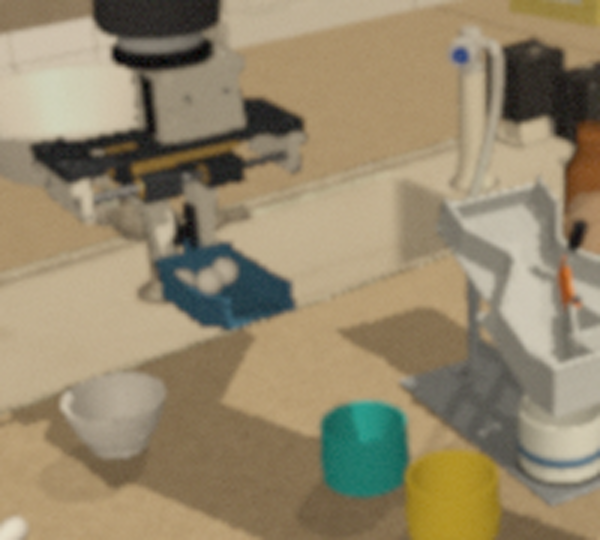

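```bash
python3 -m jog '[[-1,[-5,-10,0],0],[-1,[-15,-30,0],0.01],[-1,[-27,-58,0],0.02],[-1,[-41,-90,0],0.03],[-1,[-56,-125,0],0.04],[-1,[-71,-160,0],0.051],[-1,[-86,-195,0],0.051],[-1,[-100,-228,0],0.051],[-1,[-114,-260,0],0.051],[-1,[-127,-288,0],0.051],[-1,[-137,-310,0],0.051],[-1,[-145,-326,0],0.051],[-1,[-149,-336,0],0.051],[-1,[-149,-336,0],0.051],[-1,[-149,-336,0],0.051]]' 40; python3 - <<'E'
from h import *
import cv2
c=np.array([.9905,-.1374]);H=np.array([.5588,-.0494])
print(shift([*(H+.128*c),.210],np.radians(172.1)))
f=optics.grab_frame('top'); cv2.imwrite('pics/s4.png',np.hstack([cv2.resize(f['color'][110:270,260:380],(360,480),interpolation=cv2.INTER_CUBIC),cv2.resize(optics.grab_frame('scene')['color'][100:260,230:370],(420,480),interpolation=cv2.INTER_CUBIC)])[...,::-1])
E
```

```text
t: 10.95
eef_pos: [0.685, -0.0674, 0.2341]
ee_rot: [3.141, 0.0, 3.004]
force: [0.4, 1.5, -0.9]
width: 0.0137
gripper_force: 40.0
(array([-0.5,  0.5, 24.1]), np.float64(0.0003014856680616518))
```

View pics/s4.png

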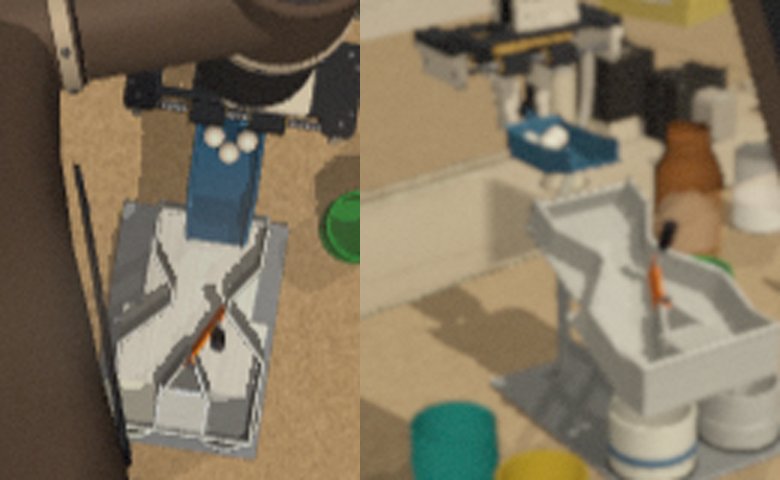

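```bash
python3 -m jog '[[-1,[0,0,10],0],[-1,[0,0,20],0],[-1,[0,0,24],0],[-1,[0,0,24],0]]' 40; python3 -m jog '[[-1,[0,0,0],0],[-1,[1,0,-4],0],[-1,[3,0,-9],0],[-1,[5,0,-14],0],[-1,[7,0,-19],0],[-1,[10,0,-24],0],[-1,[12,0,-27],0],[-1,[12,0,-27],0]]' 5; python3 - <<'E'
from h import *
import cv2
cv2.imwrite('pics/s5.png',cv2.resize(optics.grab_frame('scene')['color'][100:260,230:370],(525,600),interpolation=cv2.INTER_CUBIC)[...,::-1])
E
```

```text
t: 11.55
eef_pos: [0.6848, -0.0681, 0.2094]
ee_rot: [-3.141, -0.001, 3.003]
force: [-0.1, 0.3, -0.6]
width: 0.0134
gripper_force: 40.0
t: 12.55
eef_pos: [0.6732, -0.0664, 0.2376]
ee_rot: [3.141, 0.001, 3.004]
force: [-0.0, 0.8, 0.3]
width: 0.0137
gripper_force: 5.0
```

View pics/s5.png

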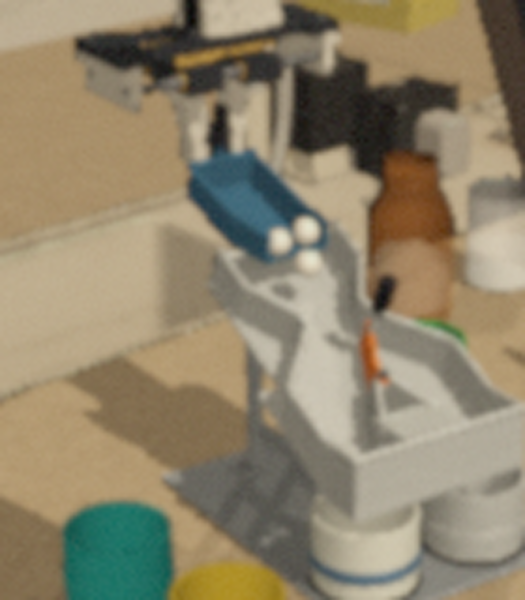

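The scoop is tilted about 20° with its nose over the hopper, and the first balls are leaving at (307,250). The flap is right over to the right wall. I'll continue the tilt; that was my last allowed picture, so from here I'll check by image code.

```bash
python3 -m jog '[[-1,[2,0,-3],0],[-1,[4,0,-5],0],[-1,[7,0,-9],0],[-1,[11,0,-12],0],[-1,[14,0,-16],0],[-1,[18,0,-19],0],[-1,[22,0,-22],0],[-1,[26,0,-24],0],[-1,[30,0,-27],0],[-1,[34,0,-29],0],[-1,[38,0,-31],0],[-1,[43,0,-32],0],[-1,[48,0,-34],0],[-1,[53,0,-35],0],[-1,[58,0,-36],0],[-1,[63,0,-36],0],[-1,[63,0,-36],0],[-1,[63,0,-36],0]]' 5
cat >> h.py <<'E'
import cv2
def blobs(img,m,amin=8):
    n,_,st,ce=cv2.connectedComponentsWithStats(m.astype(np.uint8)); return [(ce[i].round(1).tolist(),int(st[i][4]),st[i][:4].tolist()) for i in range(1,n) if st[i][4]>=amin]
def blue(img):
    h=cv2.cvtColor(img,cv2.COLOR_RGB2HSV); return (h[...,0]>95)&(h[...,0]<118)&(h[...,1]>110)&(h[...,2]>30)
E
python3 - <<'E'
from h import *
for n in ['scene','top']:
    f=optics.grab_frame(n); np.savez(n+'6.npz',**f); im=f['color']
    print(n,'blue',blobs(im,blue(im),25))
o=np.load('top0.npz')['color'];im=np.load('top6.npz')['color']
# white jar spout interior in top: compare
K=[fx for fx in []]
d=np.abs(im.astype(int)-o).sum(2)[200:265,285:360]
for y in range(240,260,2): print(im[y,292:316:2].mean(2) if 0 else im[y,292:316:2].mean(1).astype(int))
E
```

```text
t: 14.85
eef_pos: [0.6109, -0.0577, 0.2731]
ee_rot: [3.142, 0.0, 3.003]
force: [0.3, 0.2, -0.7]
width: 0.014
gripper_force: 5.0
scene blue [([309.2, 148.9], 606, [292, 133, 37, 30]), ([386.1, 205.5], 115, [378, 194, 18, 21]), ([109.2, 214.4], 138, [102, 209, 16, 11])]
top blue [([160.8, 133.1], 138, [153, 127, 15, 13]), ([405.9, 228.6], 532, [394, 209, 27, 37]), ([562.7, 271.1], 36, [560, 266, 7, 11]), ([574.5, 274.8], 128, [569, 267, 15, 17])]
[114 142 107 109 122 135 133 137 136 134  96 174]
[105  98 110 173 128 132 134 138 135 135 159 174]
[116  96 150 124 116 133 136 135 132 135 158 174]
[114 129 167 110 105 110 132 117 113 134 189 175]
[116 170 162 107 128 120 116 123 122 109 177 169]
[114 115 149 119 105  89  85 105 110 115 176 170]
[114 116 138 152 126 165 159 143 127 126 136 141]
[113 117 118 104 172 139 123 136 162 133 118 153]
[120 121 113 119 123 116 119 120 116 117 118 119]
[118 126 123 119 118 125 117 121 118 118 121 119]
```

```bash
python3 - <<'E'
from h import *
S=dict(np.load('scene6.npz'));im=S['color']
st=status.get_state();c=np.array([.9905,-.1374]);l=np.array([.1374,.9905]);g=st['eef_pos']+[0,0,.0085]
for th in [30,40,50,55,60]:
    s,k=np.sin(np.radians(th)),np.cos(np.radians(th));P=[]
    for x,y,z in [(-23,30,-11),(-23,-30,-11),(-131,24,-26),(-131,-24,-26),(-89,30,-37),(-89,-30,-37),(-23,30,-37),(-23,-30,-37),(-89,30,-11),(-89,-30,-11)]:
        u,w=(x*k-z*s)/1e3,(x*s+z*k)/1e3
        P.append(proj(S,[*(g[:2]+u*c+y/1e3*l),g[2]+w]))
    P=np.array(P); print(th,P.min(0).round(),P.max(0).round())
h=cv2.cvtColor(im,cv2.COLOR_RGB2HSV)
print('scene white near scoop'); print((im[140:185:3,290:345:3].mean(2)).astype(int))
a,b=np.load('top1.npz')['color'],np.load('top6.npz')['color']
for q in (a,b): print(q[236:256:2,290:318:2].mean(2).astype(int))
E
```

```text
30 [289. 136.] [325. 171.]
40 [287. 136.] [321. 175.]
50 [286. 136.] [317. 177.]
55 [285. 136.] [315. 177.]
60 [285. 136.] [313. 177.]
scene white near scoop
[[135  81  82  77  80  80  70  58  74 123 156  97  27  35  36  54  52  76
   86]
 [119  61  80  80  85  90  83  60  58  92 164 122  35  35  49  73  73  59
   53]
 [134  58  60  84  98 101  96  82  61  60  87 133 126  70  52  77  80  80
   81]
 [144  87  56  55  85  97  98 101  82  64  62  74 146 156  60  71  79  79
   75]
 [167 135  85  57  55  85  98 100  96  83  57  56  64 119  62  71  74  75
   76]
 [166 138 164  86  60  62  69  92  99  97  66  58  55  65  78  81  84  78
   75]
 [162 143 175 155  94  61  63  62  84  91  90  77  70  74  76  80  86  85
   78]
 [132 157 164 163 176 130  85  60  80  88  94 104 120  77  75  77  81  79
   74]
 [164 158 144 155 138 140 126 108 102 108 111 154 163  62  83  98 107 114
   89]
 [160 132 125 117 112 112 116 137 138 118 113 113 156  70 107 121 128 132
  126]
 [141 130 114 113 115 117 156 181 179 140 110 112 160  86 116 127 135 132
  132]
 [113 151 125 118 122 122 125 180 182 174 130 110 1
[... 755 characters left out ...]
 112 133 150 122 160 154 138 125 120 130 138 145]
 [110 109 112 111  99 166 136 123 133 159 129 116 144 167]]
[[118 103  74 117 138 185 187 180 181 177 178  92  71 116]
 [114 110 150 133 123 134 189 191 190 141 141  79  90 144]
 [118 114 142 107 109 122 135 133 137 136 134  96 174 181]
 [118 105  98 110 173 128 132 134 138 135 135 159 174 173]
 [113 116  96 150 124 116 133 136 135 132 135 158 174 173]
 [ 94 114 129 167 110 105 110 132 117 113 134 189 175 176]
 [ 85 116 170 162 107 128 120 116 123 122 109 177 169 171]
 [ 95 114 115 149 119 105  89  85 105 110 115 176 170 173]
 [ 57 114 116 138 152 126 165 159 143 127 126 136 141 151]
 [ 20 113 117 118 104 172 139 123 136 162 133 118 153 174]]
```

```bash
cat >> h.py <<'E'
def model(S,g,th,yaw):
    c=np.array([np.cos(yaw),np.sin(yaw)]);l=np.array([-c[1],c[0]]);s,k=np.sin(np.radians(th)),np.cos(np.radians(th));P=[]
    for x,y,z in [(-23,30,-11),(-23,-30,-11),(-131,24,-26),(-131,-24,-26),(-89,30,-37),(-89,-30,-37),(-23,30,-37),(-23,-30,-37),(-89,30,-11),(-89,-30,-11)]:
        P.append(proj(S,[*(g[:2]+(x*k-z*s)/1e3*c+y/1e3*l),g[2]+(x*s+z*k)/1e3]))
    P=np.array(P); return P.min(0).round().tolist()+P.max(0).round().tolist()
E
python3 - <<'E'
from h import *
S=dict(np.load('scene6.npz'));im=S['color'];S2=dict(np.load('s2.npz'))
g=status.get_state()['eef_pos']+[0,0,.0085]
for th in [0,10,15,20,25,30]: print(th,model(S,g,th,np.radians(-7.9)))
s0=np.load('scene0.npz')['color']
print('ball col',s0[262:274:3,205:226:3].tolist()[1])
w=(im.min(2)>175); print('white6',blobs(im,w[150:260,270:400],6)); w=(S2['color'].min(2)>175); print('white2',blobs(im,w[150:260,270:400],6))
E
```

```text
0 [292.0, 133.0, 332.0, 153.0]
10 [291.0, 134.0, 330.0, 160.0]
15 [291.0, 134.0, 329.0, 163.0]
20 [290.0, 135.0, 328.0, 166.0]
25 [289.0, 135.0, 326.0, 169.0]
30 [289.0, 136.0, 325.0, 171.0]
ball col [[56, 91, 106], [54, 90, 104], [80, 100, 109], [64, 95, 106], [104, 112, 111], [209, 201, 178], [209, 205, 183]]
white6 [([94.2, 18.6], 58, [90, 12, 10, 14]), ([41.8, 32.5], 13, [40, 31, 4, 5]), ([45.5, 52.6], 215, [39, 37, 14, 31])]
white2 [([93.7, 18.0], 179, [86, 10, 15, 17]), ([43.4, 42.3], 609, [24, 19, 40, 54]), ([30.2, 42.3], 35, [26, 38, 8, 10]), ([72.7, 57.2], 212, [62, 45, 24, 24]), ([62.4, 96.4], 131, [55, 90, 15, 13]), ([92.0, 91.5], 6, [90, 91, 5, 2]), ([62.4, 107.3], 27, [56, 105, 13, 5])]
```

```bash
python3 - <<'E'
from h import *
for n in ['scene6','scene0','s2']:
    im=np.load(n+'.npz')['color'].astype(int); w=(im[...,0]>160)&(im[...,0]-im[...,2]>14)&(im[...,0]-im[...,2]<50)
    print(n,blobs(im,w[120:260,200:400],8))
im=np.load('scene6.npz')['color']; print(im[148:170:2,312:340:2].tolist()[4]); print(im[140:176:2,300:340:2,0])
E
```

```text
scene6 [([181.0, 8.0], 64, [178, 0, 7, 16]), ([93.9, 8.7], 56, [91, 2, 6, 14]), ([104.8, 7.6], 36, [103, 3, 4, 11]), ([1.7, 10.1], 41, [0, 5, 5, 12]), ([163.1, 8.1], 54, [158, 5, 11, 10]), ([159.5, 36.7], 622, [144, 9, 30, 49]), ([120.2, 22.0], 22, [118, 20, 5, 6]), ([176.3, 28.5], 50, [169, 24, 18, 10]), ([92.7, 77.9], 4712, [0, 27, 180, 106]), ([127.4, 28.7], 15, [125, 27, 5, 5]), ([125.6, 48.8], 31, [123, 42, 5, 19]), ([86.8, 64.2], 9, [85, 63, 5, 3]), ([136.9, 64.7], 15, [134, 63, 7, 4]), ([98.7, 71.4], 84, [91, 65, 14, 15]), ([130.4, 137.1], 78, [119, 133, 22, 7])]
scene0 [([174.2, 19.0], 513, [148, 0, 44, 41]), ([46.2, 58.6], 2521, [0, 3, 101, 93]), ([1.9, 9.8], 36, [0, 4, 5, 12]), ([164.8, 9.0], 20, [162, 6, 6, 6]), ([114.6, 33.5], 426, [99, 20, 31, 27]), ([50.5, 39.2], 11, [48, 38, 6, 3]), ([163.9, 47.6], 299, [155, 38, 18, 20]), ([26.1, 46.2], 10, [23, 45, 7, 3]), ([140.9, 80.9], 132, [129, 73, 25, 19]), ([157.9, 78.4], 16, [155, 74, 7, 9]), ([162.2, 97.8], 269, [153, 85, 18, 26]), ([162.2, 118.6], 126, [156, 111, 13, 17])]
s2 [([103.7, 73.5], 5682, [2, 0, 178, 140]), ([164.
[... 1486 characters left out ...]
 123 130
  134 134]
 [181 186 144  74  43  43  43  48  58  60  60  63  60  78  68  96 119 129
  134 129]
 [175 184 173 165 129  54  42  50  62  63  75 111 156 167 112 112 117 125
  128 129]
 [171 153 162 143 135 112  95  89 109 106 115 139 188 185 112 110 121 135
  134 145]
 [135 125 126 121 123 134 137 136 124 118 120 121 158 175 112 116 137 145
  153 165]
 [122 118 121 122 137 155 167 167 136 126 121 118 129 177 112 126 137 151
  164 168]
 [119 123 126 127 165 189 190 189 167 136 119 115 127 174 116 127 146 157
  166 169]
 [128 129 127 128 140 185 192 190 189 149 133 122 122 169 143 134 139 147
  167 168]
 [129 131 130 127 132 164 194 191 191 181 142 124 116 169 137 118  61  78
  146 166]]
```

```bash
python3 - <<'E'
from h import *
T=dict(np.load('top0.npz'));A=lambda u,v,z:atz(T,200+u/5,165+v/5,z)
j=A(515,400,.069); jr=A(680,425,.069); print('spouts',j,jr)
f=optics.grab_frame('wrist');np.savez('w6.npz',**f);im=f['color']
p=fish(f,[j[0],j[1],.02]);print(p, fish(f,[j[0]+.02,j[1],.02]),fish(f,[.5588,-.0494,.15]))
x,y=map(int,p); print(im[y-16:y+18:2,x-20:x+20:2].mean(2).astype(int))
w=im.astype(int); m=(w.min(2)>150)&(w[...,0]-w[...,2]>14)&(w[...,0]-w[...,2]<50)
print(blobs(im,m,10))
print('blue',blobs(im,blue(im),30))
E
```

```text
spouts [0.39680611 0.02812847 0.069     ] [ 0.38144807 -0.07503923  0.069     ]
[357.8   2.2] [360.2  16.2] [315.5 141.8]
[]
[([48.5, 6.1], 39, [43, 0, 11, 13]), ([267.9, 25.8], 1396, [237, 0, 58, 53]), ([306.8, 6.5], 71, [300, 0, 13, 15]), ([329.1, 6.3], 64, [324, 0, 12, 14]), ([361.5, 28.0], 2254, [319, 0, 80, 56]), ([20.7, 26.6], 53, [16, 23, 9, 11]), ([303.1, 30.3], 68, [301, 23, 7, 16]), ([17.0, 38.0], 13, [15, 36, 5, 5]), ([250.7, 99.2], 990, [242, 49, 19, 126]), ([389.3, 68.4], 41, [386, 64, 7, 8]), ([379.7, 123.8], 509, [370, 80, 19, 96]), ([597.3, 135.6], 182, [584, 117, 32, 35]), ([21.9, 205.8], 4628, [0, 136, 56, 121]), ([376.5, 173.4], 80, [374, 152, 10, 30]), ([252.7, 180.6], 10, [250, 177, 5, 7]), ([542.4, 209.5], 1261, [525, 179, 40, 56]), ([615.9, 212.1], 665, [580, 187, 59, 51]), ([554.6, 198.7], 20, [552, 197, 6, 5]), ([286.3, 245.3], 55, [278, 243, 15, 7]), ([346.2, 245.3], 45, [337, 243, 19, 6]), ([276.4, 246.4], 10, [274, 244, 6, 6]), ([113.2, 256.7], 49, [110, 250, 7, 14]), ([609.8, 281.7], 1003, [576, 250, 57, 72]), ([285.4, 270.3], 12, [284, 267, 5, 7]), ([15.4, 311.6], 12, [13, 309, 6, 6]), ([135.4, 319.5], 11, [133, 318, 7, 4]), ([24.1, 345.0], 10, [22, 342, 4, 7]), ([162.5, 389.4], 696, [113, 375, 121, 25]), ([311.8, 378.2], 15, [310, 375, 5, 9]), ([263.9, 379.7], 11, [261, 376, 6, 7]), ([259.5, 394.2], 10, [256, 392, 8, 5]), ([284.8, 394.4], 17, [281, 392, 9, 6]), ([349.2, 394.8], 11, [347, 392, 6, 8]), ([353.2, 396.6], 12, [350, 393, 7, 7]), ([239.1, 397.0], 11, [237, 395, 5, 5])]
blue [([315.1, 138.0], 12990, [256, 38, 117, 201]), ([127.4, 88.8], 2201, [104, 54, 45, 78]), ([18.6, 67.0], 31, [15, 57, 9, 20]), ([637.3, 232.6], 67, [634, 223, 6, 17])]
```

```bash
python3 - <<'E'
from h import *
print(shift([.5665,.2800,.075],np.radians(175)))
E
```

```text
(array([ 90.5, 328.4, 197.9]), np.float64(-0.05099875607561177))
```

```bash
python3 -m jog '[[-1,[0,0,0],0],[-1,[0,0,-20],0],[-1,[0,0,-30],0],[-1,[25,80,-30],-0.02],[-1,[90,328,-30],-0.051],[-1,[90,328,-30],-0.051],[-1,[90,328,-30],-0.051],[-1,[90,328,-30],-0.051],[-1,[90,328,-30],-0.051],[-1,[90,328,-30],-0.051],[-1,[90,328,100],-0.051],[-1,[90,328,198],-0.051],[-1,[90,328,198],-0.051],[-1,[90,328,198],-0.051],[-1,[90,328,198],-0.051],[-1,[90,328,198],-0.051],[-1,[90,328,198],-0.051]]' 40; python3 - <<'E'
from h import *
S=optics.grab_frame('scene');np.savez('scene7.npz',**S);T=optics.grab_frame('top');np.savez('top7.npz',**T)
g=status.get_state()['eef_pos']+[0,0,.0085]
print([b for b in blobs(0,blue(S['color']),100)])
for th in [0,10,15,20,25]: print(th,model(S,g,th,np.radians(-5)))
a,b=np.load('top1.npz')['color'],T['color']
for q in (a,b): print(q[236:256,294:318].mean(2).astype(int))
d=np.abs(a.astype(int)-b).max(2)>35; print(blobs(0,d[190:265,285:360],4))
E
```

```text
t: 17.12
eef_pos: [0.5682, 0.2803, 0.0776]
ee_rot: [3.139, 0.003, 3.054]
force: [-0.4, 0.7, -0.7]
width: 0.014
gripper_force: 40.0
[([395.4, 208.1], 213, [378, 199, 32, 16]), ([109.1, 214.5], 131, [102, 210, 15, 10]), ([219.3, 261.8], 851, [200, 243, 40, 39])]
0 [200.0, 241.0, 242.0, 272.0]
10 [199.0, 241.0, 241.0, 279.0]
15 [199.0, 242.0, 240.0, 282.0]
20 [199.0, 242.0, 239.0, 285.0]
25 [198.0, 242.0, 238.0, 287.0]
[[ 73  99 116 114 156 177 180 181 179 177 177 176 176 172 172 176 171 108
   93  77  70  67 112 154]
 [103 118 116 148 142 178 186 184 184 185 184 182 181 179 162 161 164 112
   79  85  63  86 157 119]
 [147 111 129 165 132 162 170 183 185 185 185 185 185 170 135 129 134 127
   76 136  90 143 143 102]
 [161 121 121 163 129 130 128 164 170 168 169 168 168 136 132 129 131 125
   80 168 143 178 147 132]
 [138 132 116 164 121 128 131 133 130 128 130 133 129 131 132 130 130 116
   92 171 169 167 176 172]
 [114 130 117 170 121 128 128 131 128 132 131 130 130 133 132 132 131 113
  115 179 158 167 169 169]
 [104 131 116 165 134 130 129 131 130 134 129 131 130 129 131 133 130 110

[... 2664 characters left out ...]
129 104  89 101 113 113 109 102  99 108 118 129 121 115 114 138
  173 169 169 167 167 167]
 [113 141 146 125 114 101  99  86  86  90  82  95  97 109 109 102 111 137
  170 166 169 167 168 168]
 [110 142 170 177 156 134 131 122 135 127 122 108  94  97  83  81  83 145
  148 157 156 166 167 169]
 [112 114 135 149 148 117 124 128 161 155 156 142 139 135 122 131 122 157
  130 136 137 144 146 145]
 [112 112 111 125 156 145 136 105  91  72  81  82 124 136 160 188 166 159
  147 142 144 138 130 125]
 [113 113 115 113 100 129 166 143 135 126 123 123 132 135 160 174 129 118
  116 137 146 170 166 162]
 [115 110 110 112 113 113 113 125 145 156 153 157 157 147 125 115 115 115
  115 111 115 116 114 112]]
[]
```

```bash
python3 -m jog '[[-1,[0,0,15],0],[-1,[0,0,25],0],[-1,[-1,0,29],0],[-1,[-3,0,34],0],[-1,[-5,0,39],0],[-1,[-7,0,44],0],[-1,[-9,0,49],0],[-1,[-9,0,49],0],[-1,[-9,0,49],0]]' 5; python3 - <<'E'
from h import *
S=optics.grab_frame('scene')
g=status.get_state()['eef_pos']+[0,0,.0085]
print([b for b in blobs(0,blue(S['color']),100)])
for th in [0,3,6,10]: print(th,model(S,g,th,np.radians(-5)))
E
```

```text
t: 18.35
eef_pos: [0.5757, 0.2788, 0.026]
ee_rot: [3.141, -0.0, 3.054]
force: [0.4, -1.1, 0.4]
width: 0.0138
gripper_force: 5.0
[([393.4, 207.0], 208, [378, 196, 29, 19]), ([109.1, 214.4], 134, [102, 209, 15, 11]), ([219.6, 269.8], 651, [202, 255, 39, 29])]
0 [201.0, 257.0, 242.0, 289.0]
3 [201.0, 257.0, 242.0, 291.0]
6 [201.0, 257.0, 241.0, 293.0]
10 [200.0, 257.0, 241.0, 296.0]
```

```bash
python3 -m jog '[[-0.1,[0,0,0],0],[-0.1,[0,0,0],0],[-0.1,[0,0,0],0],[-0.1,[0,0,-30],0],[-0.1,[0,0,-80],0],[-0.1,[0,0,-80],0]]' 40; python3 - <<'E'
from h import *
S=optics.grab_frame('scene')
print([b for b in blobs(0,blue(S['color']),100)])
f=optics.grab_frame('wrist'); im=f['color']; print('wrist blue',blobs(0,blue(im),200))
print(shift([.4665,-.0577,.270],np.radians(172.1)))
E
```

```text
t: 19.15
eef_pos: [0.578, 0.2804, 0.1106]
ee_rot: [3.137, 0.006, 3.055]
force: [-0.2, 0.5, -0.9]
width: 0.0393
gripper_force: 0.0
[([394.5, 207.2], 234, [378, 196, 32, 19]), ([109.1, 214.5], 131, [102, 210, 15, 10]), ([220.5, 271.9], 716, [202, 256, 39, 32])]
wrist blue [([312.7, 116.1], 11733, [270, 38, 86, 154])]
(array([  79.4, -344.7, -163.8]), np.float64(0.050520407977886705))
```

```bash
python3 -m jog '[[-0.2,[0,0,-60],0],[-0.2,[0,0,-120],0],[-0.2,[0,0,-164],0],[-0.2,[79,-345,-164],0.05],[-0.2,[79,-345,-164],0.05],[-0.2,[79,-345,-164],0.05],[-0.2,[79,-345,-164],0.05],[-0.2,[79,-345,-164],0.05],[-0.2,[79,-345,-164],0.05],[-0.2,[79,-345,-164],0.05],[-0.2,[79,-345,-164],0.05],[-0.2,[79,-345,-164],0.05]]' 40; python3 - <<'E'
from h import *
print(shift([.4665,-.0577,.186],np.radians(172.1)))
f=optics.grab_frame('wrist'); np.savez('w8.npz',**f);im=f['color']
p=fish(f,[.468,-.0577,.179]);print(p);x,y=map(int,p)
print(blobs(0,(im.max(2)<60)[y-35:y+35,x-40:x+40],20),x-40,y-35)
h=cv2.cvtColor(im,cv2.COLOR_RGB2HSV); print('orange',blobs(0,((h[...,0]<14)&(h[...,1]>150)&(h[...,2]>90))[100:260,230:400],10))
E
```

```text
t: 20.75
eef_pos: [0.4673, -0.0573, 0.2695]
ee_rot: [-3.141, -0.001, 3.005]
force: [0.1, 0.4, 0.4]
width: 0.0349
gripper_force: 0.0
(array([ 0.7, -0.5, 83.5]), np.float64(0.0016516865353883858))
[313.8 213.3]
[([44.8, 33.4], 154, [37, 25, 16, 17])] 273 178
orange [([107.7, 70.0], 11, [105, 68, 7, 4]), ([100.2, 88.7], 48, [92, 74, 16, 30]), ([83.4, 122.6], 21, [82, 119, 4, 8])]
```

```bash
python3 -m jog '[[-0.2,[0,2,50],0],[-0.2,[0,2,84],0],[-0.2,[0,2,84],0],[-0.2,[-2,15,84],0],[-0.2,[-3,24,84],0],[-0.2,[-3,31,84],0],[-0.2,[-3,37,84],0],[-0.2,[-2,42,84],0],[-0.2,[0,46,84],0],[-0.2,[0,48,84],0],[-0.2,[0,50,84],0],[-0.2,[0,50,84],0]]'
```

```text
t: 22.3
eef_pos: [0.4739, -0.0085, 0.186]
ee_rot: [3.142, -0.0, 3.004]
force: [0.2, 0.7, -0.5]
width: 0.035
gripper_force: 0.1
```

```bash
python3 -m jog '[[-0.2,[0,1,0],0],[-0.2,[0,2,0],0],[-0.2,[0,3,0],0],[-0.2,[0,3,0],0]]'
```

```text
t: 22.8
eef_pos: [0.4743, -0.0055, 0.186]
ee_rot: [3.142, -0.0, 3.004]
force: [-0.9, -0.2, -0.6]
width: 0.0348
gripper_force: 0.3
```

```bash
python3 -m jog '[[-0.2,[0,1,0],0],[-0.2,[0,2,0],0],[-0.2,[0,3,0],0],[-0.2,[0,3,0],0]]'; python3 - <<'E'
from h import *
f=optics.grab_frame('wrist');im=f['color']
print(blobs(0,(im.max(2)<60)[150:260,250:390],20))
for l in (0,.0185,.0204): print(l,fish(f,[.469+l*.137,-.0375+l*.99,.179]))
E
```

```text
t: 23.3
eef_pos: [0.4744, -0.0036, 0.186]
ee_rot: [-3.14, -0.001, 3.005]
force: [-0.0, -6.7, -1.1]
width: 0.0348
gripper_force: 3.5
[]
0 [252.9 260.9]
0.0185 [285.7 261.6]
0.0204 [289.1 261.6]
```

```bash
python3 - <<'E'
from h import *
print(shift([.524,-.335,.117],np.radians(164)))
E
```

```text
(array([ -94.5, -321.3,   69.6]), np.float64(0.1421349041380804))
```

```bash
python3 -m jog '[[-0.1,[0,-8,0],0],[-0.1,[0,-10,-60],0],[-0.1,[0,-10,-85],0],[-0.1,[-95,-321,-85],0.142],[-0.1,[-95,-321,-85],0.142],[-0.1,[-95,-321,-85],0.142],[-0.1,[-95,-321,-85],0.142],[-0.1,[-95,-321,-85],0.142],[-0.1,[-95,-321,-85],0.142],[-0.1,[-95,-321,-85],0.142],[-0.1,[-95,-321,0],0.142],[-0.1,[-95,-321,70],0.142],[-0.1,[-95,-321,70],0.142],[-0.1,[-95,-321,70],0.142],[-0.1,[-95,-321,70],0.142]]' 40; python3 - <<'E'
from h import *
f=optics.grab_frame('wrist');np.savez('w9.npz',**f);im=f['color']
print(status.get_state()['eef_pos'],[b for b in blobs(0,blue(im),100)])
p=fish(f,[.55,-.343,.044]);print(p)
d=im.max(2)
for y in range(170,284,6): print(y,d[y,290:350:3])
E
```

```text
t: 25.22
eef_pos: [0.5262, -0.3332, 0.1181]
ee_rot: [-3.141, 0.003, 2.864]
force: [-0.1, 0.9, 1.1]
width: 0.0395
gripper_force: 0.0
[ 0.52641686 -0.33346803  0.11844703] [([319.1, 108.7], 9314, [277, 38, 84, 149]), ([45.8, 83.4], 185, [37, 64, 19, 41])]
[310.7 249.7]
170 [ 85  93  81  60  65  73  82  77  80 110 121 119  74  65  67  61  68  82
  81  84]
176 [92 88 91 95 92 95 92 90 94 92 89 89 91 92 89 90 92 87 92 91]
182 [145 150 145 148 149 149 123 101 105  98  99 101 137 138 137 135 135 134
 131 127]
188 [158 154 150 149 143 136  60  37  28  27  40  38 138 152 147 129 129 126
 123 126]
194 [152 145 156 148 152 138  36  34  39  30  33  31 144 150 147 126 122 127
 134 130]
200 [167 152 144 144 152 135  35  34  37  21  26  41 146 152 138 132 127 132
 136 131]
206 [214 215 214 211 217 176  32  36  33  27  36  45 143 146 129 164 183 157
 185 188]
212 [220 206 215 215 212 185  34  37  35  28  32  54 154 150 127 115 141 182
 191 192]
218 [209 210 209 205 210 183  32  38  30  31  31  71 153 151 134 132 182 195
 184 206]
224 [221 206 215 218 216 169  35  36  30  36  30  77 151 157 154 145 199 212
 204 206]
230 [206 213 215 213 206 152  32  40  40  43  39  99 150 145 145 153 205 213
 208 210]
236 [211 211 209 205 204 136  39  42  42  42  32 111 150 151 146 159 205 215
 207 213]
242 [204 202 203 204 206 132  58  65  60  57  54 131 152 156 151 163 200 207
 221 210]
248 [201 209 218 211 211 125  80  81  83  79  76 134 143 153 151 169 203 199
 212 204]
254 [210 203 205 205 200 124  92  92  91  90  87 141 148 153 148 175 199 197
 204 193]
260 [205 207 203 201 203 124  92  85  89  87  87 149 158 153 151 182 201 199
 195 194]
266 [210 204 195 193 200 171  79  76  83  83 110 150 153 152 149 188 198 194
 186 190]
272 [201 210 208 200 201 204 201 197 198 207 172 157 152 149 154 194 199 197
 197 197]
278 [209 204 195 201 203 190 198 206 189 174 158 150 151 189 187 203 208 206
 199 202]
```

```bash
python3 - <<'E'
from h import *
f=dict(np.load('w9.npz'));w,e=fishz(f,315.5,185.5,.044),fishz(f,313.4,268.3,.042)
d=(e-w)/np.linalg.norm(e-w);y=np.arctan2(d[1],d[0]);g=(w+.023*d+e-.046*d)/2
print(w,e,np.linalg.norm(e-w),np.degrees(y),g,shift([g[0]+.001,g[1],.032],y+np.pi))
E
```

```text
[ 0.5012 -0.3252  0.044 ] [ 0.568  -0.3459  0.042 ] 0.06996234701609141 -17.21717581124318 [ 0.52361981 -0.33214746  0.04332875] (array([ 2.4,  0.8, 86.4]), np.float64(0.022484829906159742))
```

```bash
python3 -m jog '[[-0.1,[2,1,50],0.022],[-0.1,[2,1,86],0.022],[-0.1,[2,1,86],0.022],[-0.1,[2,1,86],0.022],[-1,[2,1,86],0.022],[-1,[2,1,86],0.022],[-1,[2,1,86],0.022],[-1,[2,1,86],0.022],[-1,[2,1,86],0.022]]' 40;  python3 -m jog '[[-1,[0,0,-10],0],[-1,[0,0,-30],0],[-1,[0,0,-60],0],[-1,[0,0,-95],0],[-1,[0,0,-140],0],[-1,[0,0,-185],0],[-1,[0,0,-205],0],[-1,[0,0,-205],0]]' 40; python3 - <<'E'
from h import *
c=np.array([.9905,-.1374]);H=np.array([.5588,-.0494])
print(shift([*(H+.130*c),.235],np.radians(172.1)))
f=optics.grab_frame('wrist');np.savez('w10.npz',**f); print(blobs(0,blue(f['color']),200))
T=dict(np.load('top0.npz')); print('amber',atz(T,420,140,.15),atz(T,380,186,.055),atz(T,450,147,.08))
E
```

```text
t: 26.4
eef_pos: [0.5237, -0.3322, 0.0306]
ee_rot: [-3.141, 0.001, 2.841]
force: [0.0, 1.6, 5.7]
width: 0.0137
gripper_force: 40.0
t: 27.4
eef_pos: [0.5237, -0.3322, 0.2368]
ee_rot: [3.141, 0.003, 2.84]
force: [0.5, -0.0, -2.2]
width: 0.0133
gripper_force: 40.0
(array([-77.8, 301.6,   2.1]), np.float64(-0.16348350025541603))
[([315.3, 117.3], 22888, [250, 7, 131, 233]), ([633.1, 73.4], 683, [622, 47, 18, 61]), ([6.8, 153.6], 231, [0, 142, 19, 26])]
amber [ 0.71229555 -0.31792117  0.15      ] [ 0.58426221 -0.21705261  0.055     ] [ 0.70649382 -0.43466543  0.08      ]
```

```bash
python3 -m jog '[[-1,[-2,9,0],0],[-1,[-7,27,0],-0.02],[-1,[-13,52,0],-0.05],[-1,[-20,80,0],-0.08],[-1,[-28,110,0],-0.11],[-1,[-36,142,0],-0.14],[-1,[-44,174,0],-0.163],[-1,[-52,204,0],-0.163],[-1,[-59,232,0],-0.163],[-1,[-65,257,0],-0.163],[-1,[-70,277,0],-0.163],[-1,[-74,292,0],-0.163],[-1,[-76,302,0],-0.163],[-1,[-76,302,0],-0.163],[-1,[-76,302,0],-0.163]]' 40; python3 - <<'E'
from h import *
c=np.array([.9905,-.1374]);H=np.array([.5588,-.0494])
print(shift([*(H+.128*c),.2118],np.radians(172.1)))
T=optics.grab_frame('top');np.savez('top11.npz',**T);S=optics.grab_frame('scene');np.savez('scene11.npz',**S)
h=cv2.cvtColor(T['color'],cv2.COLOR_RGB2HSV); print('orange',blobs(0,((h[...,0]<14)&(h[...,1]>150)&(h[...,2]>90))[195:250,300:350],3),blobs(0,(T['color'].max(2)<50)[205:240,310:345],5))
print(blobs(0,blue(T['color']),60)); print(blobs(0,blue(S['color']),60))
im=T['color'].astype(int);b=blue(T['color'])
E
```

```text
t: 29.32
eef_pos: [0.6852, -0.0667, 0.2352]
ee_rot: [-3.142, -0.0, 3.003]
force: [-0.8, -0.2, -1.3]
width: 0.0134
gripper_force: 40.0
(array([-0.4, -0.2, 23.4]), np.float64(-0.0007795469199902705))
orange [([18.5, 18.0], 4, [18, 17, 2, 3]), ([21.2, 26.8], 6, [20, 25, 3, 4])] []
[([160.8, 133.1], 137, [153, 127, 15, 13]), ([332.7, 162.5], 266, [323, 150, 25, 26]), ([574.5, 274.8], 128, [569, 267, 15, 17])]
[([296.6, 150.2], 273, [280, 140, 35, 19]), ([109.2, 214.4], 138, [102, 209, 16, 11]), ([220.8, 272.0], 749, [202, 257, 39, 31])]
```

```bash
python3 -m jog '[[-1,[0,0,10],0],[-1,[0,0,20],0],[-1,[0,0,23],0],[-1,[0,0,23],0]]' 40; python3 -m jog '[[-1,[0,0,0],0],[-1,[1,0,-4],0],[-1,[3,0,-9],0],[-1,[5,0,-14],0],[-1,[7,0,-19],0],[-1,[10,0,-24],0],[-1,[12,0,-27],0],[-1,[12,0,-27],0],[-1,[14,0,-30],0],[-1,[16,0,-32],0],[-1,[16,0,-32],0],[-1,[16,0,-32],0]]' 5; python3 - <<'E'
from h import *
S=optics.grab_frame('scene');np.savez('scene12.npz',**S);T=optics.grab_frame('top');np.savez('top12.npz',**T)
print(blobs(0,blue(S['color']),60));g=status.get_state()['eef_pos']+[0,0,.0065]
for th in [10,20,25,30]: print(th,model(S,g,th,np.radians(-7.9)))
W=optics.grab_frame('wrist');im=W['color'];np.savez('w12.npz',**W);print(blobs(0,blue(im),100))
for y in range(20,230,6): print(y,im[y,250:382:6,0])
E
```

```text
t: 29.92
eef_pos: [0.6853, -0.0663, 0.2118]
ee_rot: [-3.141, -0.001, 3.003]
force: [-0.2, 0.8, -0.7]
width: 0.0134
gripper_force: 40.0
t: 31.42
eef_pos: [0.6697, -0.064, 0.2442]
ee_rot: [-3.142, 0.0, 3.003]
force: [0.6, 0.6, 0.8]
width: 0.0139
gripper_force: 5.0
[([295.7, 153.8], 492, [281, 140, 31, 30]), ([109.3, 214.4], 138, [102, 209, 16, 11]), ([220.7, 271.9], 746, [202, 256, 39, 32])]
10 [280.0, 139.0, 317.0, 164.0]
20 [279.0, 140.0, 315.0, 170.0]
25 [278.0, 140.0, 314.0, 173.0]
30 [278.0, 141.0, 312.0, 175.0]
[([538.6, 36.3], 2405, [519, 0, 42, 73]), ([313.7, 131.8], 9438, [257, 42, 115, 193])]
20 [223 237 130  91  87  91 189 233 235 233 230 240 102 123  99  86 128  92
 109  94 218 224]
26 [232 139  89  90  89  88 148 234 235 232 234 240 106  71  66  75 200  92
 111 104  89 229]
32 [159  85  85  84  87 109 148 193 236 232 235 240 183 155 140 141 224  87
 107  90  89  89]
38 [ 92  90  92  90  97 135 151 148 131 194 234 241 239 238 170 227 227 185
  91  87  89  90]
44 [ 89  88  88  75  72 136 152 158 124  94 238 243 239 233 231 230 230 229
  86  90  92  89]
50 [ 88  91  85  76  6
[... 2118 characters left out ...]
0  96  93  93  92
  81  45  63 157]
188 [225 186  68  31  51 105 104  99 102  98 101  95  95  91  97 100  93  92
  83  52  72 154]
194 [223 177  63  27  51  96 101  98  98  94 102  95  96  98  98  95  90  86
  78  54  73 160]
200 [226 186  67  27  66  98  97  95 100  97  99  96  95  92  89  95  93  87
  76  48  62 163]
206 [222 183  64  37  56 100  96  96  96  94  92  92  92  92  91  89  90  88
  81  44  67 159]
212 [222 179  66  38  54  96  96  91  96  91  93  91  90  89  90  90  89  83
  79  49  66 161]
218 [226 164  67  28  55  95  92  93  88  93  91  92  87  88  90  86  88  90
  79  48  64 159]
224 [214 159  62  32  45  79  80  80  81  80  84  80  81  76  80  78  73  73
  69  52  68 153]
```

```bash
python3 - <<'E'
from h import *
a=np.load('top11.npz')['color'];T=optics.grab_frame('top');b=T['color']
for q in (a,b): print(q[240:260,326:348].mean(2).astype(int))
d=np.abs(a.astype(int)-b).max(2)>30; print(blobs(0,d[180:265,290:360],3))
E
```

```text
[[137 170 138 125 159 177 182 183 188 187 188 192 189 185 186 185 114  97
   63 128 139 131]
 [191 141 176 149 159 162 166 172 173 178 179 183 184 181 179 178 111  90
   62 170 130 130]
 [183 149 186 147 139 154 157 157 157 156 149 150 156 151 148 150 110  82
   65 174 134 130]
 [174 176 176 160 131 142 144 143 144 143 117 108 108 109 108 111 108  67
   77 181 134 129]
 [173 172 178 184 115 109 106 112 109 110 109 109 110 108 110 109 103  67
   94 168 134 122]
 [174 172 188 171 115 109 108 108 110 111 110 109 108 108 108 109  99  67
  123 149 151 121]
 [175 176 192 140 113 110 111 109 111 111 109 111 111 110 111 108  96  63
  158 133 159 124]
 [173 174 189 136 113 110 110 112 109 108 111 109 111 109 111 109  82  60
  163 101 173 130]
 [174 175 181 129 111 109 109 111 110 109 110 111 110 110 110 108  79  61
  171  95 167 132]
 [173 176 179 119 112 110 109 110 108 110 111 109 108 112 111 110  73  68
  165  96 154 137]
 [174 183 175 119 106 109 110 107 111 114 107 109 109 107 111 102  63  90
  138 108 148 130]
 [176 188 161 117 110 109 107 106 110 109 106 111 110 108 111  99  65 112
  1
[... 2101 characters left out ...]
102 106 105 106 109 102  72  59 165
  148 139 126 135]
 [146 150 145 139 130 120 103  98  86  88  88  86  93  92  67  58  61 175
  131 129 124 132]
 [143 160 180 169 163 151 133 137 125 141 134 123 112 100  94  77  81 170
  139 129 129 129]
 [121 138 139 115  99  79  81 121 129 169 162 161 152 153 150 144 143 162
  137 125 131 131]
 [118 117 136 145 126 123 106  98  92  93  91 111 140 163 163 182 179 159
  134 121 132 130]
 [126 121 119 117 128 157 140 135 129 143 143 142 168 157 130 130 131 130
  132 115 136 135]]
[([40.7, 12.8], 107, [29, 1, 22, 20]), ([51.5, 7.6], 8, [51, 5, 2, 7]), ([4.6, 50.5], 348, [0, 6, 14, 79]), ([32.5, 32.2], 51, [29, 28, 8, 9]), ([44.0, 55.4], 51, [41, 52, 7, 8])]
```

```bash
python3 -m jog '[[-1,[0,0,0],0],[-1,[0,0,0],0],[-1,[0,0,0],0],[-1,[0,0,0],0]]' 5; python3 - <<'E'
from h import *
a=np.load('top11.npz')['color'];T=optics.grab_frame('top');b=T['color'];np.savez('top13.npz',**T)
d=np.abs(a.astype(int)-b).max(2)>30; print(blobs(0,d[180:265,290:360],3))
print(b[240:256:2,330:344:2].mean(2).astype(int))
S=optics.grab_frame('scene');np.savez('scene13.npz',**S);print(blobs(0,blue(S['color']),60))
E
```

```text
t: 32.12
eef_pos: [0.6696, -0.064, 0.2441]
ee_rot: [3.142, -0.0, 3.003]
force: [0.5, 0.4, 0.7]
width: 0.014
gripper_force: 5.0
[([38.5, 10.2], 64, [29, 1, 22, 15]), ([51.5, 7.6], 8, [51, 5, 2, 7]), ([4.6, 49.9], 340, [0, 6, 14, 79]), ([43.7, 70.2], 49, [39, 66, 10, 9]), ([6.0, 77.5], 4, [6, 76, 1, 4])]
[[160 178 187 187 188 186 112]
 [140 157 145 151 155 148 108]
 [114 108 105 107 111 109 105]
 [113 111 100  80 107 109  93]
 [102 110  57  71  66 108  78]
 [ 85 104  57  63  64 108  66]
 [ 51  66  50  78 106 109  62]
 [ 66  67  65 102 108 100  59]]
[([297.1, 154.7], 562, [281, 140, 35, 29]), ([109.2, 214.4], 137, [102, 209, 16, 11]), ([220.6, 271.9], 746, [202, 256, 39, 32])]
```

```bash
python3 -m jog '[[-1,[0,0,0],0],[-1,[1,0,-2],0],[-1,[2,0,-4],0],[-1,[4,0,-6],0],[-1,[4,0,-6],0],[-1,[4,0,-6],0]]' 5; python3 - <<'E'
from h import *
a=np.load('top11.npz')['color'];T=optics.grab_frame('top');b=T['color'];np.savez('top14.npz',**T)
d=np.abs(a.astype(int)-b).max(2)>25; print(blobs(0,d[180:265,290:360],3))
print((a.astype(int)-b).mean(2).astype(int)[243:258,326:344])
print((a.astype(int)-b).mean(2).astype(int)[182:206:2,316:344:2])
E
```

```text
t: 32.98
eef_pos: [0.6656, -0.0634, 0.25]
ee_rot: [3.142, -0.0, 3.003]
force: [0.1, 0.9, -1.0]
width: 0.0138
gripper_force: 5.0
[([38.8, 10.8], 96, [29, 1, 23, 17]), ([41.3, 2.5], 6, [41, 1, 2, 4]), ([48.6, 2.1], 7, [48, 0, 2, 5]), ([4.6, 51.6], 392, [0, 6, 14, 79]), ([44.2, 62.6], 5, [43, 62, 3, 2]), ([43.6, 69.9], 48, [39, 65, 10, 10])]
[[ 1  1  1  1  0  1  2 29 36 37  7 -1 -2  1 -1  1 -1 -2]
 [-1  0  0  0  1  0 -3  6  3  1  8  0  0  0  1  0 -3  1]
 [ 1 -1  2 -3  3  1  0  0 13 17 30 16 -2 -2  1  1  1  0]
 [ 0  0  0  6  0  1  0 11 35 54 54 49 14  4  1 -1  1  5]
 [-1  0  0 18  0 -1 -1 47 47 38 35 40 44  2  3  0 -2  2]
 [ 2  1  0 27 10 -1 -3 50 41 21 18 34 55  4  0 -1  0 -1]
 [ 1  0  8 35 22  1  2 42 50 24 21 45 54  5  2  0  0 -4]
 [ 0  0 12 39 10  8  9 22 46 43 49 46 27  1  2 -3  1  3]
 [-2  2 14 33 17 37 35 26 37 20 27 23  0  0  0  0 -1 -5]
 [ 0  0 14 38 54 45 40 43 43  5 -2  2  2  3  3  0  1  2]
 [-1  0  5 49 51 39 39 39 40  4  0 -1 -1  0  2  0  2  1]
 [ 0  0  2 16 23 18 25 24 33  2  0  1  0 -1 -2  1  0 -1]
 [ 0  3  0  0  0  2  2  3  3  1  5  1 -1  0  0 -2  4  0]
 [ 0  1  1  1 -1 -1  1 -3  3  1  0  1  0 -2  0  3  0  1]
 [ 2 -1  0  3  1  0  0 -1 -2  0 -2  0 -2 -3  1  0  2  0]]
[[  2   0  84  15 -13 -15 -16 -13 -17 -14 -11 -19 -12  -4]
 [ -2   2  32  14  -7 -15 -14 -14 -15 -10 -12 -22  -1  -3]
 [  1   1  55  11  -6  -6  -6  -8  -9  -1 -13  -5  -5 -18]
 [ -1   1  49  17  -6  -6  -7  -8 -14  -5 -10   6   0 -10]
 [  1  -2  64  63  55  41  40  16  -1  -6  -7   3 -11  -1]
 [  0   1  66  33  41  49  57  73  84  93  72  75   9   0]
 [  1  -1  12  13  11   6  -2   0   1  16  26  89  58  -1]
 [  1   3   4   8  11  -2   0   1   0   2   2  34  17   3]
 [  1   1   9   7   0   1   0   1   2   0   0   4   0  -1]
 [ -1   8   6   6  -1  -1   0  -1   1   0  -2   0   2   4]
 [ -1   2  10   2   1   0   4   1   0   1  -2   3   2  -2]
 [ -5  10   6   1   0   1  -1   0   0   0   0   5  -1   2]]
```

```bash
python3 -m jog '[[-1,[0,0,0],0],[-1,[0,0,0],0],[-1,[0,0,-20],0],[-1,[-15,0,-30],0],[-1,[-15,0,-30],0]]' 40; python3 - <<'E'
from h import *
print(shift([.5237,-.3322,.078],2.841))
a=np.load('top11.npz')['color'];T=optics.grab_frame('top');b=T['color'];np.savez('top15.npz',**T)
d=np.abs(a.astype(int)-b).max(2)>25; print(blobs(0,d[180:265,290:360],3))
f=optics.grab_frame('wrist');np.savez('w15.npz',**f);print([(p,fish(f,p)) for p in [[.38145,-.075,.069],[.38145,-.075,.02]]])
E
```

```text
t: 33.65
eef_pos: [0.6813, -0.0656, 0.2805]
ee_rot: [3.141, 0.001, 3.003]
force: [-0.1, -0.0, -1.0]
width: 0.014
gripper_force: 40.0
(array([ 119.6, -285.9,  202.3]), np.float64(0.16219405097267448))
[([30.6, 0.8], 5, [30, 0, 2, 3]), ([41.8, 7.3], 146, [31, 0, 22, 13]), ([4.6, 49.9], 295, [0, 6, 14, 79]), ([44.2, 62.6], 5, [43, 62, 3, 2]), ([43.6, 69.9], 48, [39, 65, 10, 10])]
[([0.38145, -0.075, 0.069], array([271.4, -58.7])), ([0.38145, -0.075, 0.02], array([276., -42.]))]
```

```bash
python3 -m jog '[[-1,[10,-50,0],0.05],[-1,[120,-286,0],0.162],[-1,[120,-286,0],0.162],[-1,[120,-286,0],0.162],[-1,[120,-286,0],0.162],[-1,[120,-286,0],0.162],[-1,[120,-286,0],0.162],[-1,[120,-286,0],0.162],[-1,[120,-286,0],0.162],[-1,[120,-286,100],0.162],[-1,[120,-286,202],0.162],[-1,[120,-286,202],0.162],[-1,[120,-286,202],0.162],[-1,[120,-286,202],0.162],[-1,[120,-286,202],0.162]]' 40; python3 - <<'E'
from h import *
T=optics.grab_frame('top');np.savez('top16.npz',**T);t0=dict(np.load('top0.npz'))
g=status.get_state()['eef_pos']+[0,0,.0065]
print([b for b in blobs(0,blue(T['color']),60)])
for th in [0,10,20,30]: print(th,model(T,g,th,np.radians(-17.2)))
b=T['color'];a=np.load('top7.npz')['color']; 
d=np.abs(a.astype(int)-b).max(2)>25; print(blobs(0,d[180:265,290:360],3))
print(b[238:258,324:346].mean(2).astype(int))
E
```

```text
t: 35.62
eef_pos: [0.5243, -0.3328, 0.0809]
ee_rot: [-3.141, 0.004, 2.842]
force: [0.1, -0.1, -0.1]
width: 0.0139
gripper_force: 40.0
[([160.8, 133.1], 138, [153, 127, 15, 13]), ([223.8, 198.4], 61, [217, 195, 16, 9]), ([416.4, 225.0], 174, [412, 214, 13, 29]), ([574.5, 274.8], 128, [569, 267, 15, 17])]
0 [398.0, 209.0, 425.0, 247.0]
10 [397.0, 207.0, 425.0, 244.0]
20 [396.0, 205.0, 425.0, 241.0]
30 [396.0, 203.0, 425.0, 237.0]
[([1.0, 26.6], 177, [0, 0, 4, 67]), ([63.3, 48.8], 925, [53, 0, 17, 85]), ([35.8, 37.9], 272, [25, 25, 20, 24]), ([44.2, 62.6], 5, [43, 62, 3, 2]), ([43.4, 70.1], 49, [39, 66, 10, 9]), ([0.0, 76.5], 16, [0, 69, 1, 16])]
[[ 95  97 101 170  95  81 180 184 182 182 185 185 185 186 184 184 183 183
  112  97  92  77]
 [ 97  92  87 185 101  89 170 182 182 183 186 186 185 187 187 183 182 181
  111  98  86  94]
 [144 134 133 168 135 122 158 175 179 179 184 187 185 187 184 184 184 181
  110  93  64 123]
 [192 185 188 140 172 146 157 160 163 169 161 164 177 179 183 175 174 179
  109  84  60 160]
 [172 173 180 148 181 144 136 152 156 140 113 105 145 148 152 149 148 146
  
[... 712 characters left out ...]
3  65  58  64  77 104 107 101
   65  88 123  53]
 [157 157 161 174 135  82  89  68  67  77  71  85  76  89 106 107 108  96
   61 109 113  48]
 [156 157 158 173 126  86  56  53  53  51  62  99 109 106 109 105 105  95
   62 140 104  53]
 [137 141 148 169 120  67  54  58  58  55  55 103 109 110 110 105 108  87
   61 150 104  31]
 [122 120 129 158 102  66  58  55  57  56  53  97 101 100 107 108  98  70
   54 149 105  35]
 [155 139 133 134 135 124 118 104  90  82  71  79  87  84  91  90  65  58
   63 153  89  27]
 [121 115 140 157 175 158 151 137 117 119 113 128 120 112  97  86  81  70
   73 149  78  20]
 [117 118 118 134 139 113  96  75  77 115 126 160 149 146 135 137 136 135
  133 141  59  13]]
```

```bash
python3 -m jog '[[-1,[0,0,15],0],[-1,[0,0,25],0],[-1,[-1,0,30],0],[-1,[-3,0,35],0],[-1,[-5,0,40],0],[-1,[-7,0,45],0],[-1,[-9,0,51],0],[-1,[-9,0,51],0],[-1,[-9,0,51],0]]' 5; python3 -m jog '[[-0.1,[0,0,0],0],[-0.1,[0,0,0],0],[-0.1,[0,0,0],0],[-0.1,[0,0,-40],0],[-0.1,[0,0,-100],0],[-0.1,[0,0,-160],0],[-0.1,[0,0,-220],0],[-0.1,[0,0,-220],0]]' 40; python3 - <<'E'
from h import *
f=optics.grab_frame('wrist');np.savez('w17.npz',**f);print('wrist blue',blobs(0,blue(f['color']),200))
print(shift([.4375,-.09,.29],np.radians(172.1)))
E
```

```text
t: 36.8
eef_pos: [0.5306, -0.3348, 0.0269]
ee_rot: [3.141, -0.0, 2.841]
force: [0.8, -0.1, 0.4]
width: 0.0137
gripper_force: 5.0
t: 37.8
eef_pos: [0.533, -0.336, 0.2533]
ee_rot: [-3.141, 0.01, 2.842]
force: [-0.8, 0.7, -0.7]
width: 0.0391
gripper_force: 0.0
wrist blue [([630.2, 69.4], 980, [617, 41, 23, 61]), ([315.1, 108.3], 4404, [290, 61, 51, 93]), ([11.7, 145.0], 252, [2, 134, 22, 26])]
(array([162.3, 206.4, -40.9]), np.float64(-0.16230454909691971))
```

```bash
python3 -m jog '[[-0.1,[0,0,-41],0],[-0.1,[162,206,-41],-0.162],[-0.1,[162,206,-41],-0.162],[-0.1,[162,206,-41],-0.162],[-0.1,[162,206,-41],-0.162],[-0.1,[162,206,-41],-0.162],[-0.1,[162,206,-41],-0.162],[-0.1,[162,206,-41],-0.162],[-0.1,[162,206,-41],-0.162]]'; python3 - <<'E'
from h import *
f=optics.grab_frame('wrist');np.savez('w18.npz',**f);im=f['color']
for q in ([.3815,-.075],[.3968,.0281]):
    p=fish(f,[*q,.015]);x,y=map(int,p);print(p,fish(f,[q[0]+.02,q[1],.015])-p)
    print(im[y-26:y+28:2,x-26:x+28:2].mean(2).astype(int))
T=optics.grab_frame('top')['color'];S=optics.grab_frame('scene');np.savez('s18.npz',**S);np.savez('t18.npz',c=T)
print(blobs(0,blue(T),60),blobs(0,blue(S['color']),60))
E
```

```text
t: 38.98
eef_pos: [0.4372, -0.0911, 0.2875]
ee_rot: [-3.141, -0.001, 3.002]
force: [0.1, -0.2, 0.2]
width: 0.0393
gripper_force: 0.0
[320.4 125.9] [ 2.1 14.7]
[[155 150 154 156 156 156 155 154 151 152 151 152 138 141 138 142 142 141
  135 141 139 140 140 139 141 135 139]
 [152 152 155 153 155 154 154 157 156 155 141 139 128 152 154 144 143 153
  149 141 139 141 144 139 138 140 141]
 [154 154 150 158 152 154 155 153 153 161 157 176 190 195 198 196 194 189
  192 176 169 148 144 138 142 140 141]
 [155 152 151 150 154 153 153 144 170 199 188 177 156 146 130 124 122 119
  136 155 175 180 179 157 142 137 143]
 [157 155 155 154 152 155 176 193 203 175 129 119 122 121 100  73  73  69
   70  93 111 129 161 181 166 144 139]
 [155 152 154 152 146 163 205 193 141 124 120 120 125 104  76  79  80  76
   73  81 112 107  95 135 167 173 147]
 [153 153 154 152 183 199 171 134 120 117 119 123 117  86  74  83  83  81
   70  70  94 124 117 101 114 161 180]
 [153 155 156 170 199 189 160 159 163 162 165 162 155 140 142 145 147 145
  140 137 129 144 157 147 119 131 180]
 [158 152 169 193 194 211 215 218 216
[... 4791 characters left out ...]
85 187 213 214 215
  215 216 191 131  98  95  99  94  91]
 [202 196 199 198 197 199 201 200 200 196 198 198 198 200 211 215 218 216
  215 189 123 100  95  97  96  94  92]
 [196 199 198 199 197 198 195 200 197 200 195 201 203 201 189 179 178 184
  161 121 101 100 102  97  96  95  91]
 [212 207 202 201 206 201 204 207 208 206 197 209 195 187 173 158 151 138
  122 117 113 113 108 109 107 105  91]]
[([160.8, 133.1], 140, [153, 127, 15, 13]), ([224.8, 199.7], 106, [217, 195, 19, 13]), ([411.5, 216.4], 238, [401, 208, 21, 23]), ([574.5, 274.8], 128, [569, 267, 15, 17])] [([391.8, 204.6], 358, [377, 195, 32, 19]), ([109.2, 214.4], 138, [102, 209, 16, 11]), ([220.8, 272.1], 741, [202, 256, 39, 32])]
```

```bash
python3 - <<'E'
from h import *
f=dict(np.load('w17.npz'));im=f['color'];ys,xs=np.where((im.max(2)<60)[120:260,295:335]);
print('handle',xs.min()+295,xs.max()+295,ys.min()+120,ys.max()+120)
f=dict(np.load('w18.npz'));h=cv2.cvtColor(f['color'],cv2.COLOR_RGB2HSV)
print('orange',[b for b in blobs(0,((h[...,0]<14)&(h[...,1]>150)&(h[...,2]>90)),15)], fish(f,[.4415,-.033,.14]),fish(f,[.49,-.022,.15]),fish(f,[.4715+.002,-.018,.179]))
from station import order
print(order.job_done())
E
```

```text
handle 310 320 152 207
orange [([63.6, 97.8], 39, [61, 91, 8, 14]), ([69.7, 137.1], 37, [61, 134, 17, 10]), ([40.1, 140.7], 25, [37, 137, 6, 9]), ([68.8, 146.5], 22, [67, 142, 5, 10]), ([55.9, 165.6], 152, [51, 158, 11, 17]), ([383.3, 219.3], 250, [371, 194, 27, 48]), ([606.7, 366.6], 88, [599, 358, 16, 18])] [373.2 189.3] [389.1 236.4] [399.5 232.2]
the job is handed in; nothing more can be done
None
```

The job is handed in at about 39 s: image checks show the white balls in the white jar and the steel balls in the steel jar, the flap over to the steel jar and both scoops back on the bench; no verdict came back, and I judged the scoops level from how they settled rather than from a picture.

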